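Pack rubber mounts in a round tin and shut its lid

TASK

Pack all the rubber mounts from the stock tray into the round tin, studs up in one flat layer, packed like a honeycomb: the yellow-topped one in the middle and the others close around it, each one shoulder to shoulder with a neighbour in the ring as well. Then lower the tin's hinged lid gently until it is fully shut, without slamming it, and leave the other things on the bench where they are.

Things in the scene. Friction and masses are not known exactly. Their poses are not given: they have to be found in the camera images.
- tin: Low round steel tin, blue band, open top, fixed to the bench. Inner radius 75 mm, outer 78 mm, inner floor 3 mm above its underside, rim at 42 mm. Origin: centre of its underside; z up. The lid's hinge lies on its +y side, the lid's thumb tab comes to its -y side. Exactly seven mounts fit, one in the middle and six around it, with about 3 mm of play between them.
- lid (a joint): Lid hinge angle in rad: 0 shut, grows as it opens; at most 2.25. It starts open, leaning back at 1.85 to 2.15. The hinge is stiff (0.28 N m of friction), so the lid (0.22 kg) stays where it is left; about 3 N at the free edge moves it.
- lid_hinge (a point): Middle of the lid's hinge line, on the tin's +y side, 83 mm from the tin's axis and 42 mm above the bench; the line runs along the tin's x. When shut the lid is a cap of radius 79 mm on the tin's axis with a flat top 33 mm above the hinge line (75 mm above the bench) and a 3 mm skirt reaching down to the rim; when open it stands on the tin's +y side, its hollow side towards the tin.
- lid_tab (a point): Thumb tab at the lid's free edge opposite the hinge: a steel plate 44 mm wide, sticking out 18 mm, 5 mm thick, its sides free to be pinched from above. The point is near its middle, 172 mm from the hinge line and (lid shut) 6 mm above it.
- lid_top (a point): Centre of the lid's flat outer face: 83 mm from the hinge line, 33 mm outwards.
- tray: Shallow grey plastic stock tray, 170 x 320 x 14 mm, walls and floor 4 mm, fixed to the bench. Origin: centre of its underside; long side along its y. Mounts start in it, standing stud up, about 80 mm apart.
- yellow_mount: a rubber-metal anti-vibration mount (rigid here, 0.08-0.17 kg): a black upright cylinder 46 mm in diameter and 30 mm high with 3 mm bevelled edges and a yellow top plate, and a steel threaded stud 12 mm in diameter standing 30 mm up from the middle of its top (total height 60 mm); it is lifted by the stud. Origin: centre of its underside; z runs up the stud. Always present.
- mount1: a rubber-metal anti-vibration mount (rigid here, 0.08-0.17 kg): a black upright cylinder 46 mm in diameter and 30 mm high with 3 mm bevelled edges and a bare metal top plate, and a steel threaded stud 12 mm in diameter standing 30 mm up from the middle of its top (total height 60 mm); it is lifted by the stud. Origin: centre of its underside; z runs up the stud. May be absent: 4 to 6 of the six bare-topped mounts are there.
- mount2: a rubber-metal anti-vibration mount (rigid here, 0.08-0.17 kg): a black upright cylinder 46 mm in diameter and 30 mm high with 3 mm bevelled edges and a bare metal top plate, and a steel threaded stud 12 mm in diameter standing 30 mm up from the middle of its top (total height 60 mm); it is lifted by the stud. Origin: centre of its underside; z runs up the stud. May be absent: 4 to 6 of the six bare-topped mounts are there.
- mount3: a rubber-metal anti-vibration mount (rigid here, 0.08-0.17 kg): a black upright cylinder 46 mm in diameter and 30 mm high with 3 mm bevelled edges and a bare metal top plate, and a steel threaded stud 12 mm in diameter standing 30 mm up from the middle of its top (total height 60 mm); it is lifted by the stud. Origin: centre of its underside; z runs up the stud. May be absent: 4 to 6 of the six bare-topped mounts are there.
- mount4: a rubber-metal anti-vibration mount (rigid here, 0.08-0.17 kg): a black upright cylinder 46 mm in diameter and 30 mm high with 3 mm bevelled edges and a bare metal top plate, and a steel threaded stud 12 mm in diameter standing 30 mm up from the middle of its top (total height 60 mm); it is lifted by the stud. Origin: centre of its underside; z runs up the stud. May be absent: 4 to 6 of the six bare-topped mounts are there.
- mount5: a rubber-metal anti-vibration mount (rigid here, 0.08-0.17 kg): a black upright cylinder 46 mm in diameter and 30 mm high with 3 mm bevelled edges and a bare metal top plate, and a steel threaded stud 12 mm in diameter standing 30 mm up from the middle of its top (total height 60 mm); it is lifted by the stud. Origin: centre of its underside; z runs up the stud. May be absent: 4 to 6 of the six bare-topped mounts are there.
- mount6: a rubber-metal anti-vibration mount (rigid here, 0.08-0.17 kg): a black upright cylinder 46 mm in diameter and 30 mm high with 3 mm bevelled edges and a bare metal top plate, and a steel threaded stud 12 mm in diameter standing 30 mm up from the middle of its top (total height 60 mm); it is lifted by the stud. Origin: centre of its underside; z runs up the stud. May be absent: 4 to 6 of the six bare-topped mounts are there.
- foot: Bystander: machine levelling foot, black rubber base 68 mm across with an upright bolt, 100 mm high. Origin under its centre.
- tape: Bystander: cardboard-coloured roll, 90 mm across, 24 mm high, lying flat. Origin under its centre.
- carton: Bystander: closed cardboard carton 90 x 130 x 60 mm. Origin under its centre.
Not all that is in view belongs to the job. Leave any blue or pink look-alike of the mount4 alone.

How it is judged:
By the outcome, as a careful person would: the job done as asked, in the order asked, and still so for the second after the job is handed in, with the robot touching nothing.
Of mount1, mount2, mount3, mount4, mount5, mount6 only 4 to 6 are there at a start; the rules pass over those that are not, and their reading is None.
At some moment in a run one of yellow_mount, mount1, mount2, mount3, mount4, mount5, mount6 may be knocked a few centimetres aside while the robot is not near it.
It also fails if it takes over 210 s, if anything falls off the work surface, if the arm or the gripper's body presses on something with over 40 N, if the wrist force passes 120 N, or if a joint passes its speed limit or range.

ROBOT

A 6-joint arm with a two-finger parallel gripper is mounted at the origin on the work surface. World frame = base frame: x ahead of the robot, y to its left, z up, the work surface at z = 0. Lengths are in m, angles in degrees, forces in N, time in s.
With the tool pointing down it reaches from about 0.4 to 0.825 m from the base axis. Payload 7 kg.
Tool frame: the origin (TCP) lies at the very end of the fingers, on their centre line; the grasp point (between the pads) lies behind it (r.grasp_offset is the z of the grasp point in the tool frame, in m); z points along the fingers, y is the direction in which the jaws open and shut (so a half turn about z gives the same grasp; the last joint's range is limited). The gripper opens to 88 mm and grips with 3 to 60 N. Pads are 19 mm wide; open, the fingers measure 130 mm over their backs; the gripper's body (78 mm by 193 mm) begins 47 mm behind the grasp point.
Start: joints at [89.158, 20.546, 0.682, 0, -70.136, -16.507], TCP at [0.201, 0.644, 0.199] pointing down, gripper open.
Joint ranges: [-176.03, 176.03], [-82.01, 121.73], [-58.28, 71.71], [-173.87, 95.51], [-174.79, -0.11], [-173.66, 173.66]. Speed limits (degrees/s): [136.94, 136.94, 172.46, 180, 180, 180].

INTERFACE

Orientations are given as [roll, pitch, yaw] about the fixed x, y, z axes, in that order (R = Rz(yaw) Ry(pitch) Rx(roll)).
In Python, from plant import r gives the robot as it stands. The module is installed in compiled form; this text tells all that it offers.
- The arm moves only by the tool servo_tool, never from a script. Its argument "targets" is a list of rows, each an object of numbers: "dx", "dy", "dz": the shift along the world's x, y, z in cm; "spin": the turn about the world's z in rad; "grip": the opening in per cent of the stroke, from 0 (shut) to 100 (fully open). A call has exactly 10 rows; each row is the pose to reach, as a shift and turn from the pose commanded when the call began; what a row does not reach only later rows make up. A row lasts 1/12 s, in which the tool goes at most 41.7 mm and 7.16 degrees, less where a joint would pass 70% of its speed; a pose out of reach is approached as far as the arm can. A call with a gripper value outside its range is refused whole. The fingers move at their own pace and stop on an object; "squeeze" is the grip in N (left out, the last holds). Time passes only in rows, so rows that repeat a pose let the fingers close, or fill a call up. It gives the time, the measured TCP pose, the force and the opening at its end, in the units of the state.
- r.get_state(): the state, without advancing time (a new reading comes with each control period).
- r.capture(name): name is "scene" or "top" or "wrist"; returns the picture (384x512x3 uint8, blue, green, red); there is no depth.
- r.get_calibration(name): a dict with "K" (3x3 intrinsics, pixels), "extrinsics" (4x4, takes a point from camera to world coordinates). Camera axes: x right, y down, z forward; pixel columns grow to the right and rows downward; lengths in m; the calibration is good to about 2 mm. A picture is of the moment at which its call begins: read the wrist's pose just before it. get_calibration takes no time and is no camera call; for the wrist camera it gives the pose at the moment of the call.
- r.close_job(): hands the job in, once; it reports no verdict.
Trained networks look in the newest picture that a camera, given by its name, has taken for a name from the list of things; names that differ only in an ending like _2 or _b are one class to them, and where a whole thing is asked for, a point or a joint stands for the part that bears it (a point fixed in the world has none). Each returns a list of dicts, best first, with "p" (0 to 1); they miss things now and then, are a little off and sometimes report something else, mostly with a low value. They report only what shows in the picture. A call takes as long as a camera call. They do not tell look-alikes from the thing itself.
- r.cut_out(name, camera): "mask" (384x512 bool, what is visible of it) and "extent" ([left, top, right, bottom] in pixels, round what is visible of it).
The state is a dict: "time_s": time; "joints": joint angles; "qd": joint speeds; "joint_torque": joint torques, N m; "tcp_pos": TCP position; "eef_rot": TCP orientation; "contact_force": force on the tool from outside, world axes, zero at the start; "moment": the same for the moment, N m; "gripper_width": finger opening in m.
Only numpy, scipy, OpenCV 4.12 (cv2) and the standard library are available. Lean on these libraries where they do the work, as an engineer would, in place of code of your own. Each camera call takes 0.05 s, during which the arm holds its last target. There are 200 camera calls.

## Working session

There is one attempt and no reset: what is moved stays moved. The work goes in short steps, Python scripts to look and compute and a tool call to move; the robot and the scene stay as the last step left them, time stands still between calls to the robot, and variables do not carry over. Pictures are saved under pics/ and viewed, about 12 in all and at most 16, crops included, and the job is handed in when it is done.

Besides the shell and the picture viewer there is one more tool, called after "Call:" by a JSON object that holds its "api" and its "payload", one argument or row to a line. servo_tool: Moves the arm, as the interface text tells. Its arguments: {"type":"object","properties":{"targets":{"type":"array"},"squeeze":{"type":"number"}},"required":["targets"]}

```bash
mkdir -p pics; cat > h.py <<'E'
import numpy as np, cv2
from plant import r
def cap(n,f=None):
    im=r.capture(n)
    if f: cv2.imwrite('pics/'+f,im)
    return im
def ray(cam,u,v,z,cal=None):
    c=cal or r.get_calibration(cam);K=np.array(c["K"]);T=np.array(c["extrinsics"])
    d=T[:3,:3]@np.linalg.solve(K,[u,v,1.]);o=T[:3,3]
    return o+d*(z-o[2])/d[2]
def proj(cam,P,cal=None):
    c=cal or r.get_calibration(cam);K=np.array(c["K"]);T=np.array(c["extrinsics"])
    p=K@(T[:3,:3].T@(np.array(P)-T[:3,3]));return p[:2]/p[2]
E
python3 - <<'E'
from h import *
a=cap('top','a_top.png');b=cap('scene','a_scene.png')
print(r.get_state(),r.grasp_offset)
for c in('top','scene'):
    k=r.get_calibration(c);print(c,np.round(k['K'],1).tolist(),np.round(k['extrinsics'],3).tolist())
for n in('tin','tray','yellow_mount','mount1','lid','lid_tab','foot','tape','carton'):
    print(n,[(round(d['p'],2),[int(x) for x in d['extent']],int(d['mask'].sum())) for d in r.cut_out(n,'top')])
E
```

```text
{'time_s': 0.1, 'joints': array([ 8.91575617e+01,  2.05883250e+01,  6.39827003e-01, -1.97658222e-02,
       -7.01350149e+01, -1.65054841e+01]), 'qd': array([-0.04376807, -0.0678902 ,  0.16042336, -0.03240782, -0.06695306,
       -0.13520607]), 'joint_torque': array([-7.58928672e-04, -5.84161127e+01,  2.93750274e+01,  7.01546609e+00,
        1.00862994e-02, -5.35588163e-05]), 'tcp_pos': array([0.20115616, 0.64383467, 0.19770491]), 'eef_rot': array([ 1.79914649e+02, -5.91268554e-03, -1.73546480e+01]), 'contact_force': array([ 0.02899849,  0.63969164, -0.49799808]), 'moment': array([-0.01154178,  0.00864893, -0.0257921 ]), 'gripper_width': 0.08751064089395408} -0.0188
top [[396.0, 0.0, 256.1], [0.0, 396.0, 194.2], [0.0, 0.0, 1.0]] [[0.006, -0.997, 0.075, 0.497], [-1.0, -0.007, -0.02, -0.035], [0.021, -0.075, -0.997, 0.865], [0.0, 0.0, 0.0, 1.0]]
scene [[473.7, 0.0, 260.8], [0.0, 473.7, 195.4], [0.0, 0.0, 1.0]] [[0.568, 0.598, -0.566, 1.257], [0.823, -0.41, 0.393, -0.524], [0.003, -0.689, -0.725, 0.964], [0.0, 0.0, 0.0, 1.0]]
tin [(0.98, [45, 173, 202, 259], 9716)]
tray [(0.83, [258, 162, 412, 259], 9335), (0.47, [47, 171, 120, 260], 5142)]
yellow_mount [(0.75, [379, 222, 402, 244], 412)]
mount1 [(0.9, [301, 218, 319, 242], 392), (0.89, [378, 188, 403, 208], 391), (0.79, [238, 273, 257, 294], 358), (0.73, [263, 210, 289, 232], 357), (0.59, [312, 285, 333, 309], 438), (0.58, [337, 224, 362, 241], 401), (0.58, [308, 180, 329, 197], 357)]
lid [(0.93, [46, 173, 122, 259], 5086)]
lid_tab [(0.74, [47, 175, 119, 259], 5031)]
foot [(0.9, [222, 74, 249, 113], 736)]
tape [(0.68, [300, 80, 337, 126], 857), (0.17, [258, 164, 411, 260], 9395)]
carton [(0.96, [87, 70, 167, 137], 3175)]
```

```bash
python3 - <<'E'
import cv2
a=cv2.imread('pics/a_top.png');cv2.imwrite('pics/a1.png',cv2.resize(a[60:330,40:440],(800,540),interpolation=cv2.INTER_CUBIC))
E
```

```text
(no output)
```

View pics/a1.png

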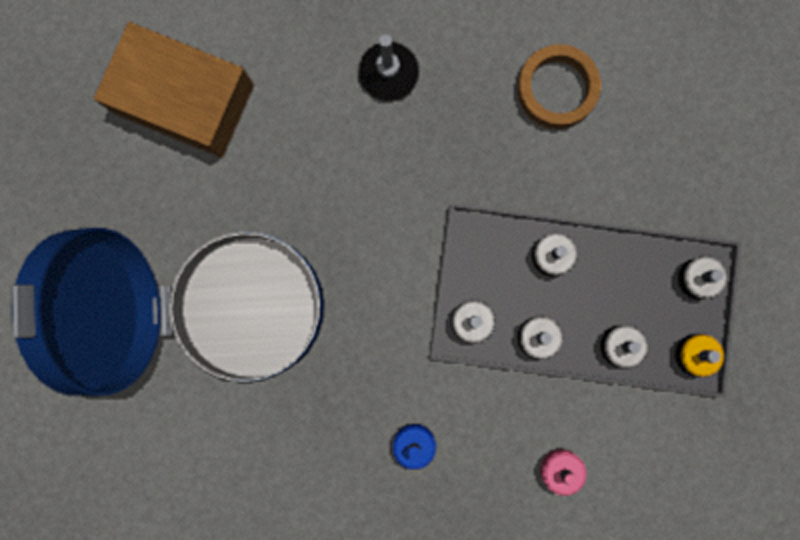

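View pics/a_scene.png

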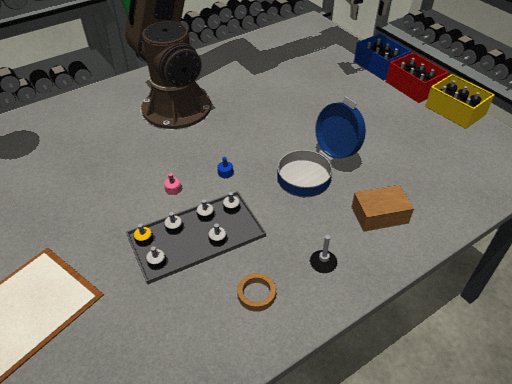

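The top view shows six mounts in the tray: yellow at about (391,237), bare ones at about (316,187), (392,198), (276,221), (310,229) and (352,233). Look-alikes to leave alone are blue (247,283) and pink (322,297). The lid is open on the world +y side of the tin, at about (164,213).

```bash
cat >> h.py <<'E'
t=np.linspace(0,2*np.pi,48,endpoint=False);C=np.c_[np.cos(t),np.sin(t)]
def sil(cam,x,y,z0,cal):
    S=8;m=np.zeros((384*2,512*2),np.uint8)
    for rr,a,b in((.023,.003,.027),(.020,0,.03),(.006,.03,.06)):
        P=np.array([proj(cam,[x+rr*c,y+rr*s,z0+h],cal) for c,s in C for h in(a,b)])
        cv2.fillConvexPoly(m,cv2.convexHull((P*2+.5).round().astype(np.int32)),1)
    v,u=np.nonzero(m);return np.array([u.mean(),v.mean()])/2,m.sum()/4
def locate(cam,mask,z0=.004,cal=None):
    cal=cal or r.get_calibration(cam);v,u=np.nonzero(mask);g=np.array([u.mean(),v.mean()])
    q=ray(cam,*g,z0+.025,cal)[:2];
    for _ in range(4):
        s,A=sil(cam,*q,z0,cal); q=q+ray(cam,*g,z0+.03,cal)[:2]-ray(cam,*s,z0+.03,cal)[:2]
    return q,A
def mounts(cam,im,z0=.004,names=('yellow_mount','mount1'),pmin=.3):
    cal=r.get_calibration(cam);out=[]
    for n in names:
        for d in r.cut_out(n,cam):
            if d['p']<pmin: continue
            q,A=locate(cam,d['mask'],z0,cal);hsv=cv2.cvtColor(im,cv2.COLOR_BGR2HSV)[d['mask']]
            sat=hsv[hsv[:,1]>120];hue=int(np.median(sat[:,0])) if len(sat)>.3*len(hsv) else -1
            out.append((n,round(d['p'],2),np.round(q,4).tolist(),'hue',hue,int(d['mask'].sum()),round(A)))
    return out
def rimfit(cam,im,x,y,cal=None):
    cal=cal or r.get_calibration(cam)
    from scipy.optimize import minimize
    g=cv2.GaussianBlur(cv2.cvtColor(im,cv2.COLOR_BGR2GRAY).astype(np.float32),(0,0),1)
    tt=np.linspace(-np.pi*1.2,np.pi*.2,140)
    def S(p,rr): 
        P=np.array([proj(cam,[p[0]+rr*np.cos(a),p[1]+rr*np.sin(a),.042],cal) for a in tt]).astype(np.float32)
        return cv2.remap(g,P[:,0].reshape(1,-1),P[:,1].reshape(1,-1),cv2.INTER_LINEAR)
    f=lambda p:-(S(p,.0765)).mean()+.5*S(p,.072).mean()+.5*S(p,.081).mean()
    best=min(((f((x+i*.002,y+j*.002)),x+i*.002,y+j*.002) for i in range(-6,7) for j in range(-6,7)))
    s=minimize(f,best[1:],method='Nelder-Mead',options=dict(initial_simplex=[best[1:],(best[1]+.002,best[2]),(best[1],best[2]+.002)]))
    return s.x,s.fun
E
python3 - <<'E'
from h import *
im=cap('top')
for o in mounts('top',im): print(o)
p=ray('top',164,213,.042);print(p);print('tin',rimfit('top',im,*p[:2]))
# hinge/tab direction
d=r.cut_out('lid','top')[0]['mask'];v,u=np.nonzero(d);print('lid centroid px',u.mean(),v.mean())
print('tab px->world at z.2',ray('top',52,215.5,.2),'hinge',ray('top',124,215.5,.042))
k=r.get_calibration('wrist');print(np.round(k['extrinsics'],4).tolist(),k['K'])
E
```

```text
('yellow_mount', 0.78, [0.4702, -0.3374], 'hue', 22, 445, 467)
('mount1', 0.96, [0.4879, -0.1661], 'hue', -1, 374, 420)
('mount1', 0.96, [0.5765, -0.1819], 'hue', -1, 402, 420)
('mount1', 0.81, [0.3745, -0.0336], 'hue', 111, 417, 434)
('mount1', 0.78, [0.4783, -0.2555], 'hue', -1, 388, 446)
('mount1', 0.73, [0.3466, -0.1908], 'hue', 171, 420, 461)
('mount1', 0.64, [0.5044, -0.0956], 'hue', -1, 365, 401)
('mount1', 0.38, [0.7628, -0.1906], 'hue', 15, 848, 442)
[0.51854779 0.13876099 0.042     ]
tin (array([0.52020559, 0.14540309]), np.float64(-14.795459747314453))
lid centroid px 83.37351543942992 215.9691211401425
tab px->world at z.2 [0.50916795 0.29047934 0.2       ] hinge [0.51288839 0.22076701 0.042     ]
[[-0.2981, -0.9141, -0.2747, 0.2768], [-0.9545, 0.2854, 0.0861, 0.6204], [-0.0003, 0.2879, -0.9577, 0.3849], [0.0, 0.0, 0.0, 1.0]] [[281.80607113   0.         254.73543344]
 [  0.         281.80607113 190.08581597]
 [  0.           0.           1.        ]]
```

Call:
{"api": "servo_tool", "payload": {
  "targets": [
    {"dx": 0, "dy": 0, "dz": 4, "spin": -0.12, "grip": 50},
    {"dx": 2, "dy": -3, "dz": 6, "spin": -0.24, "grip": 50},
    {"dx": 4, "dy": -6, "dz": 8, "spin": -0.36, "grip": 50},
    {"dx": 6, "dy": -9, "dz": 10, "spin": -0.48, "grip": 50},
    {"dx": 8, "dy": -12, "dz": 12, "spin": -0.6, "grip": 50},
    {"dx": 10, "dy": -15, "dz": 12, "spin": -0.72, "grip": 50},
    {"dx": 12, "dy": -18, "dz": 12, "spin": -0.84, "grip": 50},
    {"dx": 14, "dy": -21, "dz": 12, "spin": -0.96, "grip": 50},
    {"dx": 16, "dy": -24, "dz": 12, "spin": -1.08, "grip": 50},
    {"dx": 18, "dy": -27, "dz": 12, "spin": -1.18, "grip": 50}
  ],
  "squeeze": 20
}}

```text
time_s: 1.58
tcp_pos: [0.3819, 0.3726, 0.319]
eef_rot: [-180.0, 0.0, -85.3]
contact_force: [0.3, 0.6, 0.5]
gripper_width: 0.0438
```

Call:
{"api": "servo_tool", "payload": {
  "targets": [
    {"dx": 2, "dy": -3, "dz": 0},
    {"dx": 4, "dy": -6, "dz": 0},
    {"dx": 6, "dy": -9, "dz": 0},
    {"dx": 8, "dy": -12, "dz": 0},
    {"dx": 10, "dy": -15, "dz": 0},
    {"dx": 12, "dy": -18, "dz": 0},
    {"dx": 13, "dy": -21, "dz": -1},
    {"dx": 13.5, "dy": -24, "dz": -3},
    {"dx": 14, "dy": -26, "dz": -6},
    {"dx": 14, "dy": -26, "dz": -9}
  ]
}}

```text
validation failed for argument at $.ta...
```

Call:
{"api": "servo_tool", "payload": {
  "targets": [
    {"dx": 2, "dy": -3, "dz": 0, "spin": 0, "grip": 50},
    {"dx": 4, "dy": -6, "dz": 0, "spin": 0, "grip": 50},
    {"dx": 6, "dy": -9, "dz": 0, "spin": 0, "grip": 50},
    {"dx": 8, "dy": -12, "dz": 0, "spin": 0, "grip": 50},
    {"dx": 10, "dy": -15, "dz": 0, "spin": 0, "grip": 50},
    {"dx": 12, "dy": -18, "dz": 0, "spin": 0, "grip": 50},
    {"dx": 13, "dy": -21, "dz": -1, "spin": 0, "grip": 50},
    {"dx": 13.5, "dy": -24, "dz": -3, "spin": 0, "grip": 50},
    {"dx": 14, "dy": -26, "dz": -6, "spin": 0, "grip": 50},
    {"dx": 14, "dy": -26, "dz": -9, "spin": 0, "grip": 50}
  ]
}}

```text
time_s: 2.42
tcp_pos: [0.5221, 0.1112, 0.2285]
eef_rot: [-179.9, 0.0, -85.1]
contact_force: [0.4, 1.7, -0.8]
gripper_width: 0.0441
```

```bash
python3 - <<'E'
from h import *
im=cap('wrist','b_w.png');cal=r.get_calibration('wrist')
s=r.get_state();print(s['time_s'],s['tcp_pos'],s['eef_rot'])
f=rimfit('wrist',im,.5202,.1454,cal);print(f)
x,y=f[0]
for rr,z,c in((.075,.042,(0,255,0)),(.078,.042,(0,0,255))):
    P=np.array([proj('wrist',[x+rr*a,y+rr*b,z],cal) for a,b in C])
    for p in P: cv2.circle(im,tuple(int(q) for q in p.round()),1,c,-1)
cv2.imwrite('pics/b_w2.png',im)
E
```

```text
2.4667 [0.5183954  0.11155414 0.22152781] [ 1.79577188e+02 -5.54955771e-02 -8.51854030e+01]
(array([0.51238605, 0.14306892]), np.float64(-16.121856689453125))
```

View pics/b_w2.png

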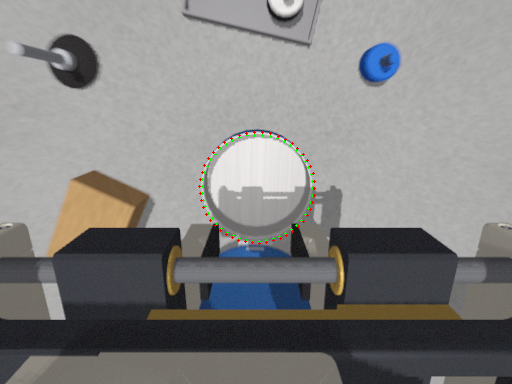

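The wrist view shows the tin rim with the fit on it, centred at about (257,187), and the lid at the bottom. The arm was still settling, so I'll measure again.

```bash
python3 - <<'E'
from h import *
for i in range(4):
    cal=r.get_calibration('wrist');im=cap('wrist','c_w.png');s=r.get_state()
    print(s['time_s'],s['tcp_pos'].round(4),rimfit('wrist',im,.5202,.1454,cal))
im=cap('top');print(rimfit('top',im,.5202,.1454))
E
```

```text
2.5167 [0.5186 0.1122 0.2242] (array([0.51794533, 0.14352562]), np.float64(-27.747093200683594))
2.5667 [0.5203 0.1132 0.2274] (array([0.5192425 , 0.14379162]), np.float64(-28.389724731445312))
2.6167 [0.5216 0.1142 0.2294] (array([0.51940488, 0.14385172]), np.float64(-28.12000274658203))
2.6667 [0.5223 0.1149 0.2305] (array([0.51914816, 0.14377195]), np.float64(-28.079330444335938))
(array([0.52108995, 0.14558461]), np.float64(-12.896831512451172))
```

Call:
{"api": "servo_tool", "payload": {
  "targets": [
    {"dx": -0.5, "dy": -4, "dz": 0, "spin": 0.015, "grip": 50},
    {"dx": -1, "dy": -8, "dz": 0, "spin": 0.015, "grip": 50},
    {"dx": -1.5, "dy": -12, "dz": 0, "spin": 0.015, "grip": 50},
    {"dx": -2, "dy": -16, "dz": 0, "spin": 0.015, "grip": 50},
    {"dx": -2.5, "dy": -20, "dz": 0, "spin": 0.015, "grip": 50},
    {"dx": -3, "dy": -24, "dz": 0, "spin": 0.015, "grip": 50},
    {"dx": -3.5, "dy": -28, "dz": 0, "spin": 0.015, "grip": 50},
    {"dx": -4, "dy": -32, "dz": 0, "spin": 0.015, "grip": 50},
    {"dx": -4.5, "dy": -36, "dz": 0, "spin": 0.015, "grip": 50},
    {"dx": -5, "dy": -40, "dz": 0, "spin": 0.015, "grip": 50}
  ]
}}

```text
time_s: 3.55
tcp_pos: [0.4722, -0.2874, 0.2311]
eef_rot: [-179.8, -0.1, -84.0]
contact_force: [1.7, 0.1, -1.3]
gripper_width: 0.044
```

Call:
{"api": "servo_tool", "payload": {
  "targets": [
    {"dx": 0, "dy": -3, "dz": -2, "spin": 0, "grip": 50},
    {"dx": 0, "dy": -6, "dz": -4, "spin": 0, "grip": 50},
    {"dx": 0, "dy": -8, "dz": -6, "spin": 0, "grip": 50},
    {"dx": 0, "dy": -8, "dz": -7, "spin": 0, "grip": 50},
    {"dx": 0, "dy": -8, "dz": -7, "spin": 0, "grip": 50},
    {"dx": 0, "dy": -8, "dz": -7, "spin": 0, "grip": 50},
    {"dx": 0, "dy": -8, "dz": -7, "spin": 0, "grip": 50},
    {"dx": 0, "dy": -8, "dz": -7, "spin": 0, "grip": 50},
    {"dx": 0, "dy": -8, "dz": -7, "spin": 0, "grip": 50},
    {"dx": 0, "dy": -8, "dz": -7, "spin": 0, "grip": 50}
  ]
}}

```text
time_s: 4.38
tcp_pos: [0.472, -0.3653, 0.1598]
eef_rot: [-179.9, -0.0, -84.0]
contact_force: [-0.3, 0.1, 0.9]
gripper_width: 0.0438
```

```bash
cat >> h.py <<'E'
def look(f):
    s=r.get_state();cal=r.get_calibration('wrist');im=cap('wrist',f)
    print(round(float(s['time_s']),2),'tcp',s['tcp_pos'].round(4),s['eef_rot'].round(1),'w',round(s['gripper_width'],4))
    g=cv2.cvtColor(im,cv2.COLOR_BGR2HSV)
    for n in('yellow_mount','mount1'):
        for d in r.cut_out(n,'wrist'):
            if d['p']<.3: continue
            q,A=locate('wrist',d['mask'],.004,cal);h=g[d['mask']];k=h[h[:,1]>120]
            # plate edge refinement: bright/yellow plate circle
            print(n,round(d['p'],2),q.round(4),'d(cm)',((q-s['tcp_pos'][:2])*100).round(2),int(d['mask'].sum()),round(A),int(np.median(k[:,0])) if len(k)>.3*len(h) else -1,d['extent'])
    return im,cal,s
E
python3 - <<'E'
from h import *
im,cal,s=look('d_w.png')
E
```

```text
4.38 tcp [ 0.472  -0.3653  0.1598] [-179.9   -0.   -84. ] w 0.0438
yellow_mount 0.58 [ 0.4706 -0.3374] d(cm) [-0.14  2.79] 1204 1328 25 [237.0, 177.0, 273.6, 216.9]
mount1 0.94 [ 0.4803 -0.2687] d(cm) [0.83 9.66] 565 1276 -1 [222.4, 238.1, 261.0, 257.9]
mount1 0.9 [ 0.489  -0.1859] d(cm) [ 1.7  17.94] 458 1253 -1 [213.3, 294.1, 243.9, 311.8]
mount1 0.67 [ 0.5535 -0.3426] d(cm) [8.15 2.27] 1310 1410 -1 [167.7, 167.1, 205.0, 208.4]
```

View pics/d_w.png

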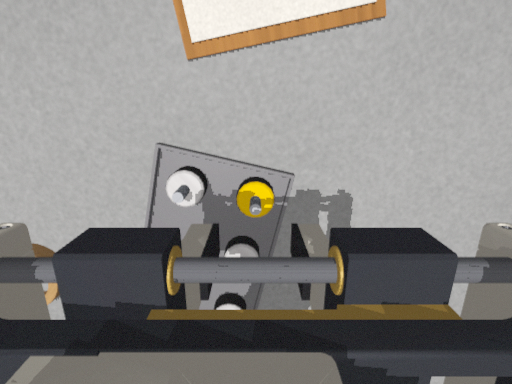

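The yellow plate is at (255,199) and a bare mount sits beside it at (185,188). The wrist and top fixes for yellow agree. I'll refine using the plate outline.

```bash
cat >> h.py <<'E'
def plate(im,cal,q,z=.034,R=.019,tcp=None):
    """fit plate circle (dark bevel outside, light plate inside) around guess q"""
    from scipy.optimize import minimize
    g=cv2.GaussianBlur(im.max(2).astype(np.float32),(0,0),.7)
    def S(p,rr):
        P=np.array([proj('wrist',[p[0]+rr*c,p[1]+rr*s,z],cal) for c,s in C]).astype(np.float32)
        return np.clip(cv2.remap(g,P[:,0].reshape(1,-1),P[:,1].reshape(1,-1),cv2.INTER_LINEAR),0,140)
    f=lambda p:S(p[:2],p[2]+.002).mean()-S(p[:2],p[2]-.002).mean()
    b=min((f((q[0]+i*.001,q[1]+j*.001,rr)),q[0]+i*.001,q[1]+j*.001,rr) for i in range(-6,7) for j in range(-6,7) for rr in(.019,.0205,.022))
    s=minimize(f,b[1:],method='Nelder-Mead',options=dict(initial_simplex=np.array(b[1:])+np.vstack([[0,0,0],np.eye(3)*.0008])))
    return s.x.round(4),round(s.fun,1)
E
python3 - <<'E'
from h import *
cal=r.get_calibration('wrist');im=cv2.imread('pics/d_w.png')
print(plate(im,cal,(.4706,-.3374)),plate(im,cal,(.5535,-.3426)))
for u,v in((255,199),(185,188)): print(ray('wrist',u,v,.034,cal))
print('stud tip',ray('wrist',255,204,.064,cal))
E
```

```text
(array([ 0.4694, -0.3391,  0.0224]), np.float64(-51.3)) (array([ 0.5488, -0.3475,  0.0191]), np.float64(-43.1))
[ 0.46963786 -0.33977132  0.034     ]
[ 0.55117313 -0.34471217  0.034     ]
stud tip [ 0.47011669 -0.34422145  0.064     ]
```

Call:
{"api": "servo_tool", "payload": {
  "targets": [
    {"dx": -0.2, "dy": 2.7, "dz": 0, "spin": 0, "grip": 50},
    {"dx": -0.2, "dy": 2.7, "dz": -3, "spin": 0, "grip": 50},
    {"dx": -0.2, "dy": 2.7, "dz": -6, "spin": 0, "grip": 50},
    {"dx": -0.2, "dy": 2.7, "dz": -8, "spin": 0, "grip": 50},
    {"dx": -0.2, "dy": 2.7, "dz": -9.5, "spin": 0, "grip": 50},
    {"dx": -0.2, "dy": 2.7, "dz": -10.5, "spin": 0, "grip": 50},
    {"dx": -0.2, "dy": 2.7, "dz": -11, "spin": 0, "grip": 50},
    {"dx": -0.2, "dy": 2.7, "dz": -11.4, "spin": 0, "grip": 50},
    {"dx": -0.2, "dy": 2.7, "dz": -11.4, "spin": 0, "grip": 50},
    {"dx": -0.2, "dy": 2.7, "dz": -11.4, "spin": 0, "grip": 50}
  ]
}}

```text
time_s: 5.37
tcp_pos: [0.4698, -0.339, 0.0452]
eef_rot: [-180.0, -0.0, -84.1]
contact_force: [-0.4, 0.1, 0.1]
gripper_width: 0.0441
```

Call:
{"api": "servo_tool", "payload": {
  "targets": [
    {"dx": 0, "dy": 0, "dz": 0, "spin": 0, "grip": 0},
    {"dx": 0, "dy": 0, "dz": 0, "spin": 0, "grip": 0},
    {"dx": 0, "dy": 0, "dz": 0, "spin": 0, "grip": 0},
    {"dx": 0, "dy": 0, "dz": 0, "spin": 0, "grip": 0},
    {"dx": 0, "dy": 0, "dz": 0, "spin": 0, "grip": 0},
    {"dx": 0, "dy": 0, "dz": 0, "spin": 0, "grip": 0},
    {"dx": 0, "dy": 0, "dz": 2, "spin": 0, "grip": 0},
    {"dx": 0, "dy": 0, "dz": 5, "spin": 0, "grip": 0},
    {"dx": 0, "dy": 0, "dz": 8, "spin": 0, "grip": 0},
    {"dx": 0, "dy": 0, "dz": 9, "spin": 0, "grip": 0}
  ],
  "squeeze": 25
}}

```text
time_s: 6.2
tcp_pos: [0.4712, -0.3399, 0.1391]
eef_rot: [-179.7, -0.2, -84.1]
contact_force: [0.7, 0.1, 0.7]
gripper_width: 0.0005
```

```bash
python3 - <<'E'
from h import *
im,cal,s=look('e_w.png')
E
```

```text
6.2 tcp [ 0.4712 -0.3399  0.1391] [-179.7   -0.2  -84.1] w 0.0005
yellow_mount 0.67 [ 0.4709 -0.3377] d(cm) [-0.03  0.22] 1451 1531 26 [234.8, 159.0, 276.6, 204.1]
mount1 0.87 [ 0.5536 -0.3423] d(cm) [ 8.24 -0.24] 1514 1654 -1 [160.4, 151.9, 203.1, 190.4]
mount1 0.56 [ 0.466  -0.2702] d(cm) [-0.52  6.97] 33 1460 -1 [254.2, 228.7, 261.2, 247.7]
```

View pics/e_w.png

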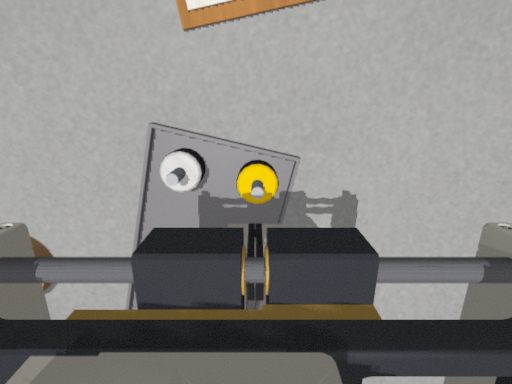

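The fingers closed on nothing: the width is 0.5 mm and yellow is still in the tray at (258,183). They were probably too slow to close before the lift. I'll retry with a smaller opening and check the width before lifting.

Call:
{"api": "servo_tool", "payload": {
  "targets": [
    {"dx": 0, "dy": 0, "dz": 0, "spin": 0, "grip": 35},
    {"dx": 0, "dy": 0, "dz": 0, "spin": 0, "grip": 35},
    {"dx": 0, "dy": 0, "dz": 0, "spin": 0, "grip": 35},
    {"dx": 0, "dy": 0, "dz": 0, "spin": 0, "grip": 35},
    {"dx": 0, "dy": 0, "dz": 0, "spin": 0, "grip": 35},
    {"dx": 0, "dy": 0, "dz": -3, "spin": 0, "grip": 35},
    {"dx": 0, "dy": 0, "dz": -6, "spin": 0, "grip": 35},
    {"dx": 0, "dy": 0, "dz": -8, "spin": 0, "grip": 35},
    {"dx": 0, "dy": 0, "dz": -9, "spin": 0, "grip": 35},
    {"dx": 0, "dy": 0, "dz": -9, "spin": 0, "grip": 35}
  ]
}}

```text
time_s: 7.18
tcp_pos: [0.4676, -0.3381, 0.0421]
eef_rot: [179.8, 0.1, -84.1]
contact_force: [0.2, -1.1, 0.6]
gripper_width: 0.0309
```

Call:
{"api": "servo_tool", "payload": {
  "targets": [
    {"dx": 0, "dy": 0, "dz": 0, "spin": 0, "grip": 0},
    {"dx": 0, "dy": 0, "dz": 0, "spin": 0, "grip": 0},
    {"dx": 0, "dy": 0, "dz": 0, "spin": 0, "grip": 0},
    {"dx": 0, "dy": 0, "dz": 0, "spin": 0, "grip": 0},
    {"dx": 0, "dy": 0, "dz": 0, "spin": 0, "grip": 0},
    {"dx": 0, "dy": 0, "dz": 0, "spin": 0, "grip": 0},
    {"dx": 0, "dy": 0, "dz": 0, "spin": 0, "grip": 0},
    {"dx": 0, "dy": 0, "dz": 0, "spin": 0, "grip": 0},
    {"dx": 0, "dy": 0, "dz": 0, "spin": 0, "grip": 0},
    {"dx": 0, "dy": 0, "dz": 0, "spin": 0, "grip": 0}
  ]
}}

```text
time_s: 8.02
tcp_pos: [0.4693, -0.3387, 0.0446]
eef_rot: [180.0, 0.0, -84.1]
contact_force: [0.1, 0.0, 0.1]
gripper_width: 0.0001
```

```bash
python3 - <<'E'
from h import *
im,cal,s=look('f_w.png')
print(proj('wrist',s['tcp_pos'],cal))
a=cap('top','f_top.png');b=cap('scene','f_sc.png')
for o in mounts('top',a): print(o)
c=[proj('scene',[.47,-.338,.05]),proj('top',[.47,-.338,.05])];print(c)
u,v=c[0].astype(int)
A=cv2.resize(b[max(v-70,0):v+60,max(u-60,0):u+90],(450,390),interpolation=cv2.INTER_CUBIC)
u,v=c[1].astype(int);B=cv2.resize(a[v-65:v+65,u-58:u+58],(348,390),interpolation=cv2.INTER_CUBIC)
cv2.imwrite('pics/f2.png',np.hstack([A,B]))
E
```

```text
8.02 tcp [ 0.4693 -0.3387  0.0446] [180.    0.  -84.1] w 0.0001
yellow_mount 0.79 [ 0.4709 -0.343 ] d(cm) [ 0.16 -0.43] 2292 3130 25 [228.2, 178.4, 281.2, 239.8]
mount1 0.65 [ 0.3233 -0.1472] d(cm) [-14.6   19.15] 192 554 -1 [363.6, 378.1, 392.6, 384.0]
mount1 0.58 [ 0.5536 -0.3424] d(cm) [ 8.44 -0.36] 3364 3577 -1 [114.8, 163.5, 180.1, 227.3]
[256.20973831 220.3857473 ]
('mount1', 0.94, [0.3729, -0.0336], 'hue', 111, 381, 438)
('mount1', 0.81, [0.5043, -0.0954], 'hue', -1, 360, 402)
('mount1', 0.58, [0.4781, -0.1538], 'hue', -1, 70, 419)
[array([141.94354874, 228.73543797]), array([394.76901503, 237.87197547])]
```

View pics/f2.png

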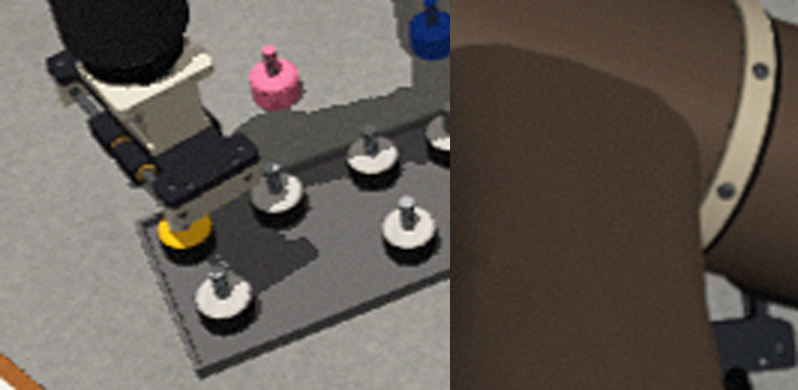

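The scene crop shows the gripper at the yellow mount with the stud hidden. The top view is blocked by the arm. I'll check the wrist close-up.

```bash
python3 - <<'E'
from h import *
im=cv2.imread('pics/f_w.png')
cv2.imwrite('pics/f3.png',cv2.resize(im[140:320,150:360],(700,600),interpolation=cv2.INTER_CUBIC))
E
```

```text
(no output)
```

View pics/f3.png

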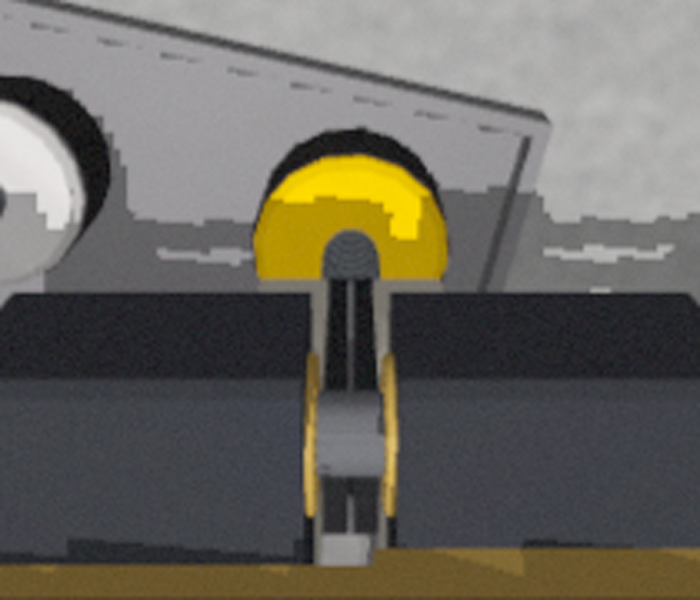

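```bash
python3 - <<'E'
from h import *
cal=r.get_calibration('wrist');T=np.array(cal['extrinsics']);print(T[:3,3], r.get_state()['tcp_pos'])
def z(P): return ((proj('wrist',P,cal)-[150,140])*3.333).round()
for n,P in dict(platec=(.470,-.338,.034),platefront=(.470,-.3595,.034),platel=(.4485,-.338,.034),base=(.47,-.338,.034),tip=(.47,-.338,.064),tcp=(.4693,-.3387,.0446),tcpfront=(.4693,-.3482,.0446),tcpfront_hi=(.4693,-.3482,.08)).items(): print(n,z(P))
E
```

```text
[ 0.47847028 -0.41679743  0.23086354] [ 0.46929192 -0.33874032  0.04452552]
platec [350. 252.]
platefront [360. 161.]
platel [445. 261.]
base [350. 252.]
tip [350. 310.]
tcp [354. 268.]
tcpfront [359. 227.]
tcpfront_hi [361. 297.]
```

Call:
{"api": "servo_tool", "payload": {
  "targets": [
    {"dx": 0, "dy": 0, "dz": 3, "spin": 0, "grip": 35},
    {"dx": 0, "dy": 0, "dz": 3, "spin": 0, "grip": 35},
    {"dx": 0, "dy": 0, "dz": 3, "spin": 0, "grip": 35},
    {"dx": 0, "dy": 0, "dz": 3, "spin": 0, "grip": 35},
    {"dx": 0, "dy": 0, "dz": 3, "spin": 0, "grip": 35},
    {"dx": 0, "dy": 0, "dz": 3, "spin": 0, "grip": 35},
    {"dx": 0, "dy": 0, "dz": 3, "spin": 0, "grip": 35},
    {"dx": 0, "dy": 0, "dz": 1, "spin": 0, "grip": 35},
    {"dx": 0, "dy": 0, "dz": 0, "spin": 0, "grip": 35},
    {"dx": 0, "dy": 0, "dz": -0.8, "spin": 0, "grip": 35}
  ]
}}

```text
time_s: 9.2
tcp_pos: [0.4683, -0.3384, 0.035]
eef_rot: [179.9, 0.1, -84.1]
contact_force: [0.5, 0.1, -0.7]
gripper_width: 0.0307
```

Call:
{"api": "servo_tool", "payload": {
  "targets": [
    {"dx": 0, "dy": 0, "dz": 0, "spin": 0, "grip": 35},
    {"dx": 0, "dy": 0, "dz": 0, "spin": 0, "grip": 0},
    {"dx": 0, "dy": 0, "dz": 0, "spin": 0, "grip": 0},
    {"dx": 0, "dy": 0, "dz": 0, "spin": 0, "grip": 0},
    {"dx": 0, "dy": 0, "dz": 0, "spin": 0, "grip": 0},
    {"dx": 0, "dy": 0, "dz": 0, "spin": 0, "grip": 0},
    {"dx": 0, "dy": 0, "dz": 0, "spin": 0, "grip": 0},
    {"dx": 0, "dy": 0, "dz": 0, "spin": 0, "grip": 0},
    {"dx": 0, "dy": 0, "dz": 0, "spin": 0, "grip": 0},
    {"dx": 0, "dy": 0, "dz": 0, "spin": 0, "grip": 0}
  ]
}}

```text
time_s: 10.03
tcp_pos: [0.4693, -0.3387, 0.0366]
eef_rot: [-180.0, -0.0, -84.1]
contact_force: [-0.8, -1.2, 0.1]
gripper_width: 0.0003
```

```bash
python3 - <<'E'
from h import *
im=cap('wrist','g_w.png');b=cap('scene','g_sc.png')
u,v=proj('scene',[.47,-.338,.05]).astype(int)
A=cv2.resize(b[v-32:v+28,u-30:u+30],(400,400),interpolation=cv2.INTER_CUBIC)
B=cv2.resize(im[180:250,220:290],(400,400),interpolation=cv2.INTER_CUBIC)
cv2.imwrite('pics/g2.png',np.clip(np.hstack([A,B]).astype(float)*1.5,0,255))
E
```

```text
[ WARN:0@4.909] global loadsave.cpp:1063 imwrite_ Unsupported depth image for selected encoder is fallbacked to CV_8U.
```

View pics/g2.png

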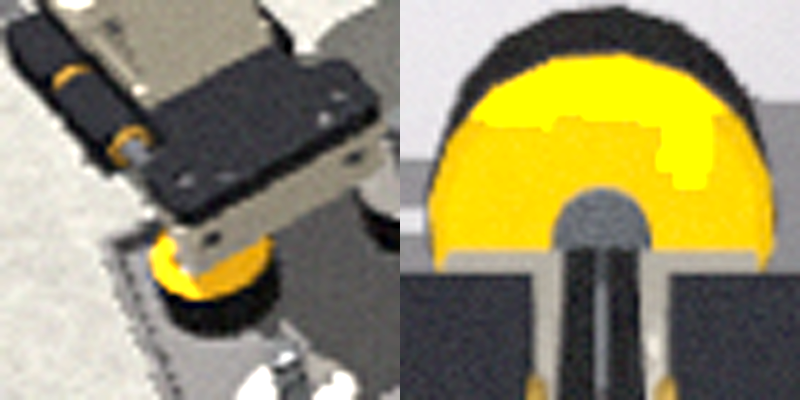

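```bash
python3 - <<'E'
from h import *
def z(P): return ((proj('scene',P)-[111,196])*6.667).round()
for h in (.0366,.05,.064,.08): print(h,[z((.479,y,h)) for y in(-.348,-.339,-.329)])
print('plate',[z((.47+.02*c,-.338+.02*s,.034)) for c,s in((1,0),(0,1),(-1,0),(0,-1))],'stud tip',z((.47,-.338,.064)))
s=r.get_state();print(s['tcp_pos'],s['contact_force'])
# pads' opening geometry in d_w : edges along row 232..290
im=cv2.cvtColor(cv2.imread('pics/d_w.png'),cv2.COLOR_BGR2GRAY)
for v in(230,240,250): print(v,im[v,176:336:2].tolist())
E
```

```text
0.0366 [array([198., 268.]), array([220., 257.]), array([245., 246.])]
0.05 [array([192., 245.]), array([214., 235.]), array([239., 223.])]
0.064 [array([185., 221.]), array([207., 211.]), array([232., 199.])]
0.08 [array([177., 193.]), array([200., 183.]), array([225., 171.])]
plate [array([237., 280.]), array([262., 222.]), array([191., 212.]), array([165., 269.])] stud tip [200. 194.]
[ 0.46927526 -0.33874176  0.03656379] [-0.20238534  0.31799418 -0.14019368]
230 [35, 30, 136, 148, 150, 150, 121, 116, 117, 120, 118, 119, 118, 117, 119, 116, 116, 73, 31, 25, 21, 26, 97, 95, 95, 96, 96, 95, 97, 96, 97, 97, 97, 95, 93, 95, 97, 94, 93, 97, 98, 97, 92, 95, 97, 95, 96, 97, 94, 95, 75, 94, 112, 119, 117, 118, 119, 120, 26, 26, 27, 31, 106, 117, 117, 117, 117, 118, 120, 117, 117, 116, 116, 150, 177, 165, 110, 68, 35, 37]
240 [26, 34, 47, 120, 118, 117, 117, 117, 117, 117, 117, 127, 130, 125, 125, 94, 21, 30, 17, 24, 24, 23, 89, 95, 95, 98, 91, 52, 29, 28, 22, 24, 23, 24, 24, 23, 22, 23, 22, 63, 97, 96, 96, 95, 94, 92, 95, 92, 80, 88, 95, 114, 109, 117, 114, 120, 116, 96, 33, 30, 26, 34, 32, 27, 120, 131, 152, 138, 126, 116, 118, 117, 119, 117, 118, 114, 115, 40, 31, 31]
250 [85, 82, 87, 109, 113, 117, 117, 117, 116, 119, 117, 118, 117, 108, 23, 23, 26, 24, 30, 24, 24, 22, 110, 124, 112, 58, 151, 147, 154, 155, 151, 147, 152, 151, 154, 158, 156, 154, 142, 127, 52, 22, 94, 92, 95, 92, 96, 71, 94, 108, 116, 115, 114, 115, 117, 119, 118, 74, 27, 29, 24, 24, 26, 20, 30, 23, 134, 141, 141, 114, 116, 118, 117, 118, 118, 116, 80, 90, 94, 95]
```

Call:
{"api": "servo_tool", "payload": {
  "targets": [
    {"dx": 0, "dy": 0, "dz": 1, "spin": 0, "grip": 35},
    {"dx": 0, "dy": 0, "dz": 1, "spin": 0, "grip": 35},
    {"dx": 0, "dy": 0, "dz": 1, "spin": 0, "grip": 35},
    {"dx": 0, "dy": 0, "dz": 1, "spin": 0, "grip": 35},
    {"dx": 0, "dy": 0, "dz": 1, "spin": 0, "grip": 35},
    {"dx": 0, "dy": 0, "dz": 0.5, "spin": 0, "grip": 35},
    {"dx": 0, "dy": 0, "dz": 0, "spin": 0, "grip": 35},
    {"dx": 0, "dy": 0, "dz": -0.2, "spin": 0, "grip": 35},
    {"dx": 0, "dy": 0, "dz": -0.3, "spin": 0, "grip": 35},
    {"dx": 0, "dy": 0, "dz": -0.35, "spin": 0, "grip": 35}
  ]
}}

```text
time_s: 10.97
tcp_pos: [0.469, -0.3387, 0.0325]
eef_rot: [179.9, 0.0, -84.1]
contact_force: [0.5, 0.6, 0.3]
gripper_width: 0.0307
```

Call:
{"api": "servo_tool", "payload": {
  "targets": [
    {"dx": 0, "dy": 0, "dz": 0, "spin": 0, "grip": 35},
    {"dx": 0, "dy": 0, "dz": 0, "spin": 0, "grip": 35},
    {"dx": 0, "dy": 0, "dz": 0, "spin": 0, "grip": 35},
    {"dx": 0, "dy": 0, "dz": 0, "spin": 0, "grip": 35},
    {"dx": 0, "dy": 0, "dz": 0, "spin": 0, "grip": 35},
    {"dx": 0, "dy": 0, "dz": 0, "spin": 0, "grip": 35},
    {"dx": 0, "dy": 0, "dz": 0, "spin": 0, "grip": 35},
    {"dx": 0, "dy": 0, "dz": 0, "spin": 0, "grip": 35},
    {"dx": 0, "dy": 0, "dz": 0, "spin": 0, "grip": 35},
    {"dx": 0, "dy": 0, "dz": 0, "spin": 0, "grip": 35}
  ]
}}

```text
time_s: 11.8
tcp_pos: [0.4693, -0.3387, 0.0331]
eef_rot: [-180.0, 0.0, -84.1]
contact_force: [0.1, -0.0, 0.8]
gripper_width: 0.0307
```

```bash
python3 - <<'E'
from h import *
im=cap('wrist','i_w.png');b=cap('scene','i_sc.png')
A=cv2.resize(b[130:260,70:200],(400,400),interpolation=cv2.INTER_CUBIC)
B=cv2.resize(im[170:270,200:312],(400,400),interpolation=cv2.INTER_CUBIC)
cv2.imwrite('pics/i2.png',np.clip(np.hstack([A,B]).astype(float)*1.5,0,255).astype(np.uint8))
E
```

```text
(no output)
```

View pics/i2.png

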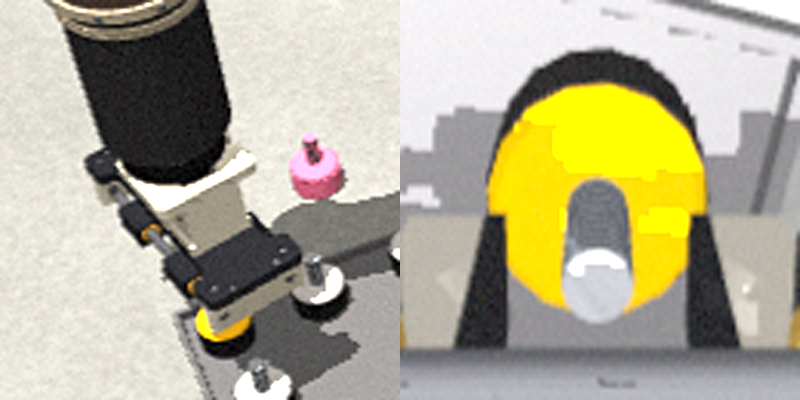

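The open fingers stand either side of the stud with no contact. Their ends appear level with the stud tip, well above the stated TCP height. I'll solve for the real fingertip position from both cameras.

```bash
python3 - <<'E'
from h import *
from scipy.optimize import least_squares
def solve(x,uv): 
    s=least_squares(lambda p:proj('scene',[x,p[0],p[1]])-uv,[-.34,.05]);return s.x.round(4)
print('corner LL',solve(.506,np.array([139.9,237.2])),'UR',solve(.506,np.array([167.5,222.6])))
# wrist: inner tip front corners, open 30.7mm : px
cal=r.get_calibration('wrist')
for u in((505,215),(690,215)):
    px=np.array([200+u[0]*.28,170+u[1]*.25]);
    x=.4693+(.0154 if u[0]<600 else -.0154)
    s=least_squares(lambda p:proj('wrist',[x,p[0],p[1]],cal)-px,[-.34,.05]);print(px,s.x.round(4))
E
```

```text
corner LL [-0.3567  0.0668] UR [-0.2822  0.0714]
[341.4  223.75] [  55218.3927 -138708.4278]
[393.2  223.75] [-0.4006  0.1766]
```

```bash
python3 - <<'E'
from h import *
from scipy.optimize import least_squares
cal=r.get_calibration('wrist')
a,b=np.array([229.4,223.75]),np.array([281.2,223.75])
def P(p,sg): 
    ya=np.deg2rad(-84.1);j=np.array([np.sin(ya),-np.cos(ya)]);q=np.array([.4693,p[0]])-sg*.01535*j
    return proj('wrist',[q[0]+p[2],q[1],p[1]],cal)
s=least_squares(lambda p:np.r_[P(p,1)-a,P(p,-1)-b],[-.34,.05,0]);print(s.x.round(4),s.fun.round(1))
E
```

```text
[-0.35    0.0652  0.0019] [ 0.  0. -0. -0.]
```

```bash
python3 - <<'E'
from h import *
cal=r.get_calibration('wrist');T=np.array(cal['extrinsics']);tcp=np.array([.4693,-.3387,.0331])
K=np.array(cal['K'])
# ray through box lower front edge (u~200,v 227.6) expressed rel tcp, at various y_rel
for v in(223.8,227.6,229.5):
    d=T[:3,:3]@np.linalg.solve(K,[200,v,1.]);o=T[:3,3]-tcp
    print(v,[(y,(o+d*(y-o[1])/d[1]).round(4)[[0,2]].tolist()) for y in(-.0095,-.018,-.039)])
for P in((.566,-.378,.099),(.566,-.300,.099),(.506,-.349,.065),(.506,-.330,.065)): print(P,((proj('scene',P)-[70,130])*3.077).round())
E
```

```text
223.8 [(-0.0095, [0.0339, 0.0356]), (-0.018, [0.0308, 0.0543]), (-0.039, [0.0233, 0.1004])]
227.6 [(-0.0095, [0.033, 0.0407]), (-0.018, [0.03, 0.0587]), (-0.039, [0.0227, 0.1033])]
229.5 [(-0.0095, [0.0325, 0.0431]), (-0.018, [0.0296, 0.0609]), (-0.039, [0.0225, 0.1047])]
(0.566, -0.378, 0.099) [215. 368.]
(0.566, -0.3, 0.099) [310. 321.]
(0.506, -0.349, 0.065) [225. 327.]
(0.506, -0.33, 0.065) [247. 316.]
```

Call:
{"api": "servo_tool", "payload": {
  "targets": [
    {"dx": 0, "dy": 0, "dz": 4, "spin": 0, "grip": 35},
    {"dx": 0, "dy": 0, "dz": 8, "spin": 0, "grip": 35},
    {"dx": 0, "dy": 0, "dz": 12, "spin": 0, "grip": 35},
    {"dx": 0, "dy": 0, "dz": 16, "spin": 0, "grip": 35},
    {"dx": 0, "dy": 0, "dz": 20, "spin": 0, "grip": 35},
    {"dx": 0, "dy": 0, "dz": 24, "spin": 0, "grip": 35},
    {"dx": 0, "dy": 0, "dz": 28, "spin": 0, "grip": 35},
    {"dx": 0, "dy": 0, "dz": 32, "spin": 0, "grip": 35},
    {"dx": 0, "dy": 0, "dz": 36, "spin": 0, "grip": 35},
    {"dx": 0, "dy": 0, "dz": 36, "spin": 0, "grip": 35}
  ]
}}

```text
time_s: 12.73
tcp_pos: [0.4707, -0.3407, 0.4023]
eef_rot: [-179.4, -0.4, -84.1]
contact_force: [-0.1, -0.1, 0.5]
gripper_width: 0.0309
```

```bash
python3 - <<'E'
from h import *
cap('scene');b=cap('scene','j_sc.png');a=cap('top','j_top.png');s=r.get_state();print(s['tcp_pos'])
p=proj('scene',s['tcp_pos']);print(p)
u,v=p.astype(int);u0=max(u-80,0);v0=max(v-90,0)
A=b[v0:v0+130,u0:u0+170];cv2.imwrite('pics/j2.png',np.clip(cv2.resize(A,(784,600),interpolation=cv2.INTER_CUBIC).astype(float)*1.4,0,255).astype(np.uint8));print(u0,v0)
E
```

```text
[ 0.46931286 -0.3385188   0.39322813]
[110.33664805 117.34057356]
30 27
```

View pics/j2.png

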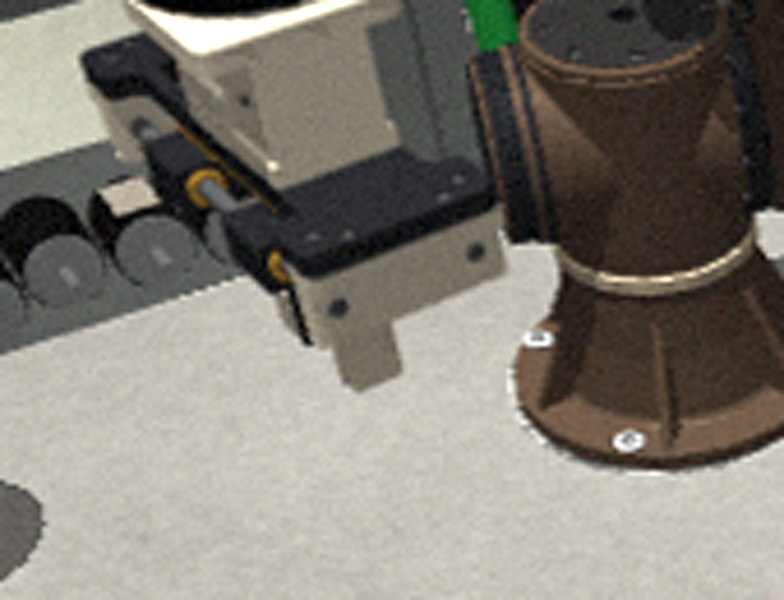

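The high view shows the finger clearly: a short stub, its end at about (370,390), hangs below a wide bracket. The true tip is well above the stated TCP.

```bash
python3 - <<'E'
from h import *
from scipy.optimize import least_squares
def solve(x,uz): 
    uv=np.array([30+uz[0]/4.61,27+uz[1]/4.615]);s=least_squares(lambda p:proj('scene',[x,p[0],p[1]])-uv,[-.34,.4]);return s.x-[-.3385,.3932]
for x in(.495,.506): print(x,[solve(x,u).round(4) for u in((350,390),(402,372),(338,345),(305,338),(505,262))])
E
```

```text
0.495 [array([-0.011 ,  0.0343]), array([0.0113, 0.034 ]), array([-0.0107,  0.0561]), array([-0.0224,  0.0641]), array([0.0638, 0.0672])]
0.506 [array([-0.0136,  0.042 ]), array([0.0085, 0.0418]), array([-0.0132,  0.0636]), array([-0.0247,  0.0714]), array([0.0602, 0.0745])]
```

Call:
{"api": "servo_tool", "payload": {
  "targets": [
    {"dx": 0.1, "dy": 0, "dz": -4, "spin": 0, "grip": 40},
    {"dx": 0.1, "dy": 0, "dz": -8, "spin": 0, "grip": 40},
    {"dx": 0.1, "dy": 0, "dz": -12, "spin": 0, "grip": 40},
    {"dx": 0.1, "dy": 0, "dz": -16, "spin": 0, "grip": 40},
    {"dx": 0.1, "dy": 0, "dz": -20, "spin": 0, "grip": 40},
    {"dx": 0.1, "dy": 0, "dz": -24, "spin": 0, "grip": 40},
    {"dx": 0.1, "dy": 0, "dz": -28, "spin": 0, "grip": 40},
    {"dx": 0.1, "dy": 0, "dz": -31, "spin": 0, "grip": 40},
    {"dx": 0.1, "dy": 0, "dz": -34, "spin": 0, "grip": 40},
    {"dx": 0.1, "dy": 0, "dz": -35, "spin": 0, "grip": 40}
  ]
}}

```text
time_s: 13.72
tcp_pos: [0.4661, -0.337, 0.0374]
eef_rot: [179.5, 0.3, -84.2]
contact_force: [-0.2, 0.2, -0.2]
gripper_width: 0.0353
```

Call:
{"api": "servo_tool", "payload": {
  "targets": [
    {"dx": 0, "dy": 0, "dz": -0.5, "spin": 0, "grip": 30},
    {"dx": 0, "dy": 0, "dz": -1, "spin": 0, "grip": 30},
    {"dx": 0, "dy": 0, "dz": -1.5, "spin": 0, "grip": 30},
    {"dx": 0, "dy": 0, "dz": -2, "spin": 0, "grip": 30},
    {"dx": 0, "dy": 0, "dz": -2.4, "spin": 0, "grip": 30},
    {"dx": 0, "dy": 0, "dz": -2.8, "spin": 0, "grip": 30},
    {"dx": 0, "dy": 0, "dz": -2.8, "spin": 0, "grip": 0},
    {"dx": 0, "dy": 0, "dz": -2.8, "spin": 0, "grip": 0},
    {"dx": 0, "dy": 0, "dz": -2.8, "spin": 0, "grip": 0},
    {"dx": 0, "dy": 0, "dz": -2.8, "spin": 0, "grip": 0}
  ]
}}

```text
time_s: 14.55
tcp_pos: [0.4704, -0.3388, 0.0153]
eef_rot: [-180.0, -0.0, -84.1]
contact_force: [1.0, -0.5, -0.9]
gripper_width: 0.011
```

Call:
{"api": "servo_tool", "payload": {
  "targets": [
    {"dx": 0, "dy": 0, "dz": 0, "spin": 0, "grip": 0},
    {"dx": 0, "dy": 0, "dz": 0, "spin": 0, "grip": 0},
    {"dx": 0, "dy": 0, "dz": 0, "spin": 0, "grip": 0},
    {"dx": 0, "dy": 0, "dz": 0, "spin": 0, "grip": 0},
    {"dx": 0, "dy": 0, "dz": 0, "spin": 0, "grip": 0},
    {"dx": 0, "dy": 0, "dz": 0.5, "spin": 0, "grip": 0},
    {"dx": 0, "dy": 0, "dz": 2, "spin": 0, "grip": 0},
    {"dx": 0, "dy": 0, "dz": 5, "spin": 0, "grip": 0},
    {"dx": 0, "dy": 0, "dz": 8, "spin": 0, "grip": 0},
    {"dx": 0, "dy": 0, "dz": 10, "spin": 0, "grip": 0}
  ]
}}

```text
time_s: 15.38
tcp_pos: [0.4711, -0.3392, 0.1181]
eef_rot: [-179.9, -0.1, -84.1]
contact_force: [0.2, -0.7, -0.8]
gripper_width: 0.011
```

```bash
python3 - <<'E'
from h import *
im,cal,s=look('k_w.png')
for n in('yellow_mount',):
    for d in r.cut_out(n,'wrist')[:1]: print(locate('wrist',d['mask'],s['tcp_pos'][2]-.011,cal)[0]-s['tcp_pos'][:2])
E
```

```text
15.38 tcp [ 0.4711 -0.3392  0.1181] [-1.799e+02 -1.000e-01 -8.410e+01] w 0.011
yellow_mount 0.75 [ 0.4687 -0.3027] d(cm) [-0.23  3.65] 2439 1700 24 [223.5, 191.3, 286.4, 258.6]
mount1 0.91 [ 0.5535 -0.3424] d(cm) [ 8.24 -0.32] 1782 1920 -1 [150.0, 151.3, 200.9, 199.0]
mount1 0.5 [ 0.475  -0.1898] d(cm) [ 0.4  14.93] 83 1633 -1 [235.2, 303.4, 244.3, 310.7]
[ 0.00175033 -0.00564615]
```

```bash
cat >> h.py <<'E'
def held(im,cal,tcp,name='yellow_mount',dz=-.012):
    d=r.cut_out(name,'wrist');d=min(d,key=lambda d:abs(d['extent'][0]/2+d['extent'][2]/2-256)+abs(d['extent'][1]-190))
    m=d['mask'];v,u=np.nonzero(m);tv=np.mean([np.nonzero(m[:,c])[0].min() for c in range(248,265) if m[:,c].any()])
    from scipy.optimize import brentq
    def top(dy):
        P=np.array([proj('wrist',[tcp[0],tcp[1]+dy-.023,tcp[2]+dz+h],cal)[1] for h in(.003,.027)]);return P.min()
    return brentq(lambda q:top(q)-tv,-.02,.02),(d['extent'],tv)
E
python3 - <<'E'
from h import *
im=cap('wrist');cal=r.get_calibration('wrist');s=r.get_state();print(s['tcp_pos'],[ (held(im,cal,s['tcp_pos'],dz=z)) for z in(-.009,-.011,-.013)])
E
```

```text
Traceback (most recent call last):
  File "h.py", line 71, in held
    d=r.cut_out(name,'wrist');d=min(d,key=lambda d:abs(d['extent'][0]/2+d['extent'][2]/2-256)+abs(d['extent'][1]-190))
                                ~~~^^^^^^^^^^^^^^^^^^^^^^^^^^^^^^^^^^^^^^^^^^^^^^^^^^^^^^^^^^^^^^^^^^^^^^^^^^^^^^^^^^^
ValueError: min() iterable argument is empty
```

```bash
python3 - <<'E'
from h import *
cal=r.get_calibration('wrist');t=r.get_state()['tcp_pos'];print(t)
for dy in(-.004,-.002,0,.002): print(dy,[proj('wrist',[t[0],t[1]+dy-rr,t[2]-.011+h],cal).round(1).tolist() for rr,h in((.023,.003),(.023,.027),(.02,.03))])
im=cv2.imread('pics/k_w.png');print(im[184:262:2,250:262].mean(1).round().astype(int).tolist())
E
```

```text
[ 0.46945791 -0.33833632  0.11406489]
-0.004 [[260.1, 181.1], [260.9, 190.9], [260.5, 196.9]]
-0.002 [[259.8, 183.8], [260.5, 193.9], [260.1, 199.9]]
0 [[259.5, 186.4], [260.2, 196.9], [259.8, 202.9]]
0.002 [[259.2, 189.1], [259.8, 199.8], [259.4, 205.9]]
[[152, 150, 152], [135, 133, 134], [107, 105, 107], [29, 29, 30], [30, 28, 29], [28, 29, 28], [29, 28, 29], [37, 37, 39], [4, 156, 190], [0, 196, 232], [0, 186, 221], [0, 186, 221], [1, 186, 221], [1, 179, 214], [2, 171, 205], [0, 173, 207], [2, 164, 199], [2, 145, 179], [2, 145, 178], [2, 145, 178], [19, 142, 173], [80, 97, 103], [79, 75, 73], [80, 76, 74], [86, 83, 80], [92, 87, 84], [91, 86, 84], [88, 84, 82], [86, 83, 80], [84, 79, 77], [82, 78, 76], [88, 83, 82], [131, 126, 124], [138, 134, 133], [139, 134, 133], [138, 134, 133], [125, 120, 119], [66, 64, 64], [80, 76, 75]]
```

Call:
{"api": "servo_tool", "payload": {
  "targets": [
    {"dx": 0.4, "dy": 4, "dz": 0, "spin": 0, "grip": 0},
    {"dx": 0.8, "dy": 8, "dz": 0, "spin": 0, "grip": 0},
    {"dx": 1.2, "dy": 12, "dz": 0, "spin": 0, "grip": 0},
    {"dx": 1.6, "dy": 16, "dz": 0, "spin": 0, "grip": 0},
    {"dx": 2, "dy": 20, "dz": 0, "spin": 0, "grip": 0},
    {"dx": 2.4, "dy": 24, "dz": 0, "spin": 0, "grip": 0},
    {"dx": 2.8, "dy": 28, "dz": 0, "spin": 0, "grip": 0},
    {"dx": 3.2, "dy": 32, "dz": 0, "spin": 0, "grip": 0},
    {"dx": 3.6, "dy": 36, "dz": 0, "spin": 0, "grip": 0},
    {"dx": 4, "dy": 40, "dz": 0, "spin": 0, "grip": 0}
  ]
}}

```text
time_s: 16.52
tcp_pos: [0.5093, 0.063, 0.114]
eef_rot: [179.9, -0.0, -84.1]
contact_force: [0.5, -0.6, -1.3]
gripper_width: 0.0113
```

Call:
{"api": "servo_tool", "payload": {
  "targets": [
    {"dx": 0.5, "dy": 4, "dz": 0, "spin": 0, "grip": 0},
    {"dx": 0.95, "dy": 7, "dz": 0, "spin": 0, "grip": 0},
    {"dx": 0.95, "dy": 8.3, "dz": 0, "spin": 0, "grip": 0},
    {"dx": 0.95, "dy": 8.3, "dz": -1, "spin": 0, "grip": 0},
    {"dx": 0.95, "dy": 8.3, "dz": -3, "spin": 0, "grip": 0},
    {"dx": 0.95, "dy": 8.3, "dz": -5, "spin": 0, "grip": 0},
    {"dx": 0.95, "dy": 8.3, "dz": -7, "spin": 0, "grip": 0},
    {"dx": 0.95, "dy": 8.3, "dz": -8.5, "spin": 0, "grip": 0},
    {"dx": 0.95, "dy": 8.3, "dz": -9, "spin": 0, "grip": 0},
    {"dx": 0.95, "dy": 8.3, "dz": -9.3, "spin": 0, "grip": 0}
  ]
}}

```text
time_s: 17.35
tcp_pos: [0.5185, 0.1426, 0.0203]
eef_rot: [179.8, -0.1, -84.2]
contact_force: [0.6, -0.3, -0.5]
gripper_width: 0.0111
```

Call:
{"api": "servo_tool", "payload": {
  "targets": [
    {"dx": 0, "dy": 0, "dz": -0.1, "spin": 0, "grip": 0},
    {"dx": 0, "dy": 0, "dz": -0.2, "spin": 0, "grip": 0},
    {"dx": 0, "dy": 0, "dz": -0.3, "spin": 0, "grip": 0},
    {"dx": 0, "dy": 0, "dz": -0.4, "spin": 0, "grip": 0},
    {"dx": 0, "dy": 0, "dz": -0.5, "spin": 0, "grip": 0},
    {"dx": 0, "dy": 0, "dz": -0.6, "spin": 0, "grip": 0},
    {"dx": 0, "dy": 0, "dz": -0.7, "spin": 0, "grip": 0},
    {"dx": 0, "dy": 0, "dz": -0.7, "spin": 0, "grip": 0},
    {"dx": 0, "dy": 0, "dz": -0.7, "spin": 0, "grip": 0},
    {"dx": 0, "dy": 0, "dz": -0.7, "spin": 0, "grip": 0}
  ]
}}

```text
time_s: 18.18
tcp_pos: [0.5198, 0.1443, 0.0151]
eef_rot: [-180.0, -0.0, -84.1]
contact_force: [-0.7, -1.1, -1.4]
gripper_width: 0.0111
```

Call:
{"api": "servo_tool", "payload": {
  "targets": [
    {"dx": 0, "dy": 0, "dz": -0.05, "spin": 0, "grip": 0},
    {"dx": 0, "dy": 0, "dz": -0.1, "spin": 0, "grip": 0},
    {"dx": 0, "dy": 0, "dz": -0.1, "spin": 0, "grip": 30},
    {"dx": 0, "dy": 0, "dz": -0.1, "spin": 0, "grip": 30},
    {"dx": 0, "dy": 0, "dz": -0.1, "spin": 0, "grip": 30},
    {"dx": 0, "dy": 0, "dz": -0.1, "spin": 0, "grip": 30},
    {"dx": 0, "dy": 0, "dz": -0.1, "spin": 0, "grip": 30},
    {"dx": 0, "dy": 0, "dz": 1, "spin": 0, "grip": 30},
    {"dx": 0, "dy": 0, "dz": 3, "spin": 0, "grip": 30},
    {"dx": 0, "dy": 0, "dz": 6, "spin": 0, "grip": 30}
  ]
}}

```text
time_s: 19.02
tcp_pos: [0.5181, 0.1433, 0.0735]
eef_rot: [179.7, -0.1, -84.1]
contact_force: [0.2, 0.5, 0.2]
gripper_width: 0.0263
```

Call:
{"api": "servo_tool", "payload": {
  "targets": [
    {"dx": 0, "dy": 0, "dz": 4, "spin": 0, "grip": 45},
    {"dx": 0, "dy": -2, "dz": 8, "spin": 0, "grip": 45},
    {"dx": 0, "dy": -4, "dz": 10, "spin": 0, "grip": 45},
    {"dx": 0, "dy": -4, "dz": 10, "spin": 0, "grip": 45},
    {"dx": 0, "dy": -4, "dz": 10, "spin": 0, "grip": 45},
    {"dx": 0, "dy": -4, "dz": 10, "spin": 0, "grip": 45},
    {"dx": 0, "dy": -4, "dz": 10, "spin": 0, "grip": 45},
    {"dx": 0, "dy": -4, "dz": 10, "spin": 0, "grip": 45},
    {"dx": 0, "dy": -4, "dz": 10, "spin": 0, "grip": 45},
    {"dx": 0, "dy": -4, "dz": 10, "spin": 0, "grip": 45}
  ]
}}

```text
time_s: 19.85
tcp_pos: [0.5195, 0.1044, 0.1743]
eef_rot: [179.9, -0.0, -84.1]
contact_force: [-0.5, 0.7, -0.5]
gripper_width: 0.0394
```

```bash
python3 - <<'E'
from h import *
cal=r.get_calibration('wrist');im=cap('wrist','l_w.png');s=r.get_state();print(s['time_s'],s['tcp_pos'],s['contact_force'])
print('rim',rimfit('wrist',im,.5195,.144,cal))
for d in r.cut_out('yellow_mount','wrist')[:1]: print(locate('wrist',d['mask'],.003,cal),d['extent'])
h=cv2.cvtColor(im,cv2.COLOR_BGR2HSV);m=((abs(h[...,0].astype(int)-25)<6)&(h[...,1]>200)).astype(np.uint8);m[225:]=0
n,l,st,ce=cv2.connectedComponentsWithStats(m);i=1+st[1:,4].argmax();q=np.argwhere(l==i)[:,::-1].astype(np.float32)
H=cv2.convexHull(q);M=cv2.moments(H);c=(M['m10']/M['m00'],M['m01']/M['m00']);print(st[i],c,ray('wrist',*c,.033,cal))
print('top',end='');t=cap('top','l_top.png');print(rimfit('top',t,.52,.145))
for o in mounts('top',t,.004): print(o)
E
```

```text
19.9 [0.51959791 0.10444404 0.17445342] [0.25285165 0.73319301 0.53939832]
rim (array([0.5187146 , 0.14360724]), np.float64(-28.36505126953125))
(array([0.52128088, 0.14552522]), np.float64(1205.75)) [233.2, 183.4, 266.2, 222.9]
[235 188  34  34 709] (251.50066476733141, 204.51509971509972) [0.52037204 0.14309823 0.033     ]
top(array([0.52055915, 0.14558838]), np.float64(-14.052043914794922))
('mount1', 0.98, [0.5519, -0.3421], 'hue', -1, 414, 456)
('mount1', 0.94, [0.4794, -0.2559], 'hue', -1, 408, 447)
('mount1', 0.94, [0.505, -0.0946], 'hue', -1, 397, 402)
('mount1', 0.85, [0.3471, -0.1906], 'hue', 171, 393, 461)
('mount1', 0.84, [0.4881, -0.1663], 'hue', -1, 394, 419)
('mount1', 0.82, [0.5762, -0.1824], 'hue', -1, 353, 424)
('mount1', 0.8, [0.3737, -0.0336], 'hue', 111, 391, 434)
```

View pics/l_w.png

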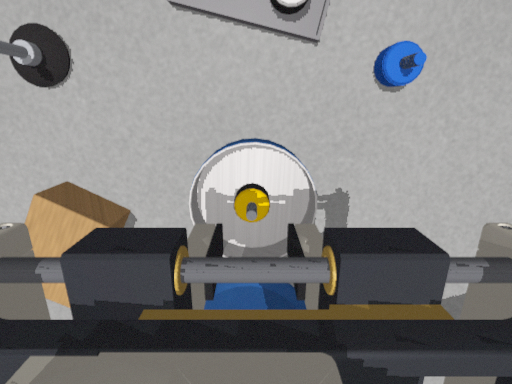

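Yellow stands at (251,204), centred to within 2 mm of the rim fit. All five bare mounts are unmoved. The offset between the real fingertip and the TCP is settled, so next is the nearest mount.

Call:
{"api": "servo_tool", "payload": {
  "targets": [
    {"dx": -0.3, "dy": -4, "dz": -1, "spin": 0, "grip": 32},
    {"dx": -0.6, "dy": -8, "dz": -3, "spin": 0, "grip": 32},
    {"dx": -0.9, "dy": -12, "dz": -5, "spin": 0, "grip": 32},
    {"dx": -1.2, "dy": -16, "dz": -7, "spin": 0, "grip": 32},
    {"dx": -1.5, "dy": -20, "dz": -8, "spin": 0, "grip": 32},
    {"dx": -1.5, "dy": -20, "dz": -9, "spin": 0, "grip": 32},
    {"dx": -1.5, "dy": -20, "dz": -10, "spin": 0, "grip": 32},
    {"dx": -1.5, "dy": -20, "dz": -12, "spin": 0, "grip": 32},
    {"dx": -1.5, "dy": -20, "dz": -14, "spin": 0, "grip": 32},
    {"dx": -1.5, "dy": -20, "dz": -15, "spin": 0, "grip": 32}
  ]
}}

```text
time_s: 20.93
tcp_pos: [0.5039, -0.0954, 0.0232]
eef_rot: [179.9, 0.0, -84.1]
contact_force: [-0.3, 0.6, -0.8]
gripper_width: 0.028
```

Call:
{"api": "servo_tool", "payload": {
  "targets": [
    {"dx": 0, "dy": 0, "dz": -0.5, "spin": 0, "grip": 32},
    {"dx": 0, "dy": 0, "dz": -0.9, "spin": 0, "grip": 32},
    {"dx": 0, "dy": 0, "dz": -0.9, "spin": 0, "grip": 32},
    {"dx": 0, "dy": 0, "dz": -0.9, "spin": 0, "grip": 0},
    {"dx": 0, "dy": 0, "dz": -0.9, "spin": 0, "grip": 0},
    {"dx": 0, "dy": 0, "dz": -0.9, "spin": 0, "grip": 0},
    {"dx": 0, "dy": 0, "dz": -0.9, "spin": 0, "grip": 0},
    {"dx": 0, "dy": 0, "dz": -0.9, "spin": 0, "grip": 0},
    {"dx": 0, "dy": 0, "dz": -0.9, "spin": 0, "grip": 0},
    {"dx": 0, "dy": 0, "dz": -0.9, "spin": 0, "grip": 0}
  ]
}}

```text
time_s: 21.77
tcp_pos: [0.505, -0.0957, 0.0164]
eef_rot: [-180.0, -0.0, -84.1]
contact_force: [-1.2, -0.7, 3.7]
gripper_width: 0.0112
```

Call:
{"api": "servo_tool", "payload": {
  "targets": [
    {"dx": 0, "dy": 0, "dz": 0, "spin": 0, "grip": 0},
    {"dx": 0, "dy": 0, "dz": 0.5, "spin": 0, "grip": 0},
    {"dx": 0, "dy": 0, "dz": 2, "spin": 0, "grip": 0},
    {"dx": 0, "dy": 0, "dz": 5, "spin": 0, "grip": 0},
    {"dx": 0, "dy": 0, "dz": 8, "spin": 0, "grip": 0},
    {"dx": 0, "dy": 0, "dz": 10, "spin": 0, "grip": 0},
    {"dx": 0, "dy": 0, "dz": 10, "spin": 0, "grip": 0},
    {"dx": 0, "dy": 0, "dz": 10, "spin": 0, "grip": 0},
    {"dx": 0, "dy": 0, "dz": 10, "spin": 0, "grip": 0},
    {"dx": 0, "dy": 0, "dz": 10, "spin": 0, "grip": 0}
  ]
}}

```text
time_s: 22.6
tcp_pos: [0.5038, -0.0958, 0.1149]
eef_rot: [179.9, 0.0, -84.1]
contact_force: [0.4, -0.2, -0.9]
gripper_width: 0.0112
```

```bash
cat >> h.py <<'E'
def hold(f):
    """y offset of held mount from TCP by front edges along centre column"""
    cal=r.get_calibration('wrist');im=cap('wrist',f);s=r.get_state();t=s['tcp_pos']
    g=im[150:260,250:262].max(2).mean(1);a=proj('wrist',[t[0],t[1]-.0465+.0235,t[2]-.011+.003],cal)
    k=[i for i in range(3,100) if g[i-1]>60>=g[i]];j=[i for i in range(3,100) if g[i-1]<70<=g[i]]
    e=lambda rr,h:[(proj('wrist',[t[0],t[1]+d-rr,t[2]-.011+h],cal)[1]) for d in(0,.001)]
    b0,b1=e(.023,.003);p0,p1=e(.0215,.03)
    print(round(float(s['time_s']),2),t.round(4),'w',round(s['gripper_width'],4),'edges',[150+i for i in k],[150+i for i in j],'exp bottom',round(b0,1),round(b1-b0,2),'plate',round(p0,1),round(p1-p0,2))
E
python3 -c "
from h import *
hold('m_w.png')"
```

```text
22.65 [ 0.5039 -0.0958  0.1149] w 0.0113 edges [188] [197] exp bottom 186.4 1.33 plate 200.5 1.5
```

Call:
{"api": "servo_tool", "payload": {
  "targets": [
    {"dx": 0.4, "dy": 4, "dz": 0, "spin": 0, "grip": 0},
    {"dx": 0.8, "dy": 8, "dz": 0, "spin": 0, "grip": 0},
    {"dx": 1.2, "dy": 12, "dz": 0, "spin": 0, "grip": 0},
    {"dx": 1.6, "dy": 16, "dz": 0, "spin": 0, "grip": 0},
    {"dx": 2, "dy": 19.4, "dz": 0, "spin": 0, "grip": 0},
    {"dx": 2, "dy": 19.4, "dz": 0, "spin": 0, "grip": 0},
    {"dx": 2, "dy": 19.4, "dz": -1, "spin": 0, "grip": 0},
    {"dx": 2, "dy": 19.4, "dz": -3, "spin": 0, "grip": 0},
    {"dx": 2, "dy": 19.4, "dz": -5, "spin": 0, "grip": 0},
    {"dx": 2, "dy": 19.4, "dz": -6, "spin": 0, "grip": 0}
  ]
}}

```text
time_s: 23.48
tcp_pos: [0.5226, 0.0965, 0.0526]
eef_rot: [179.7, -0.1, -84.2]
contact_force: [-0.3, -1.3, -1.7]
gripper_width: 0.0108
```

Call:
{"api": "servo_tool", "payload": {
  "targets": [
    {"dx": 0, "dy": 0, "dz": -0.8, "spin": 0, "grip": 0},
    {"dx": 0, "dy": 0, "dz": -1.6, "spin": 0, "grip": 0},
    {"dx": 0, "dy": 0, "dz": -2.2, "spin": 0, "grip": 0},
    {"dx": 0, "dy": 0, "dz": -2.8, "spin": 0, "grip": 0},
    {"dx": 0, "dy": 0, "dz": -3.2, "spin": 0, "grip": 0},
    {"dx": 0, "dy": 0, "dz": -3.6, "spin": 0, "grip": 0},
    {"dx": 0, "dy": 0, "dz": -3.8, "spin": 0, "grip": 0},
    {"dx": 0, "dy": 0, "dz": -4, "spin": 0, "grip": 0},
    {"dx": 0, "dy": 0, "dz": -4.1, "spin": 0, "grip": 0},
    {"dx": 0, "dy": 0, "dz": -4.1, "spin": 0, "grip": 0}
  ]
}}

```text
time_s: 24.32
tcp_pos: [0.525, 0.0984, 0.0155]
eef_rot: [-180.0, 0.0, -84.1]
contact_force: [-1.6, -0.5, -0.0]
gripper_width: 0.0112
```

Call:
{"api": "servo_tool", "payload": {
  "targets": [
    {"dx": 0, "dy": 0, "dz": 0, "spin": 0, "grip": 30},
    {"dx": 0, "dy": 0, "dz": 0, "spin": 0, "grip": 30},
    {"dx": 0, "dy": 0, "dz": 0, "spin": 0, "grip": 30},
    {"dx": 0, "dy": 0, "dz": 0, "spin": 0, "grip": 30},
    {"dx": 0, "dy": 0, "dz": 0, "spin": 0, "grip": 30},
    {"dx": 0, "dy": 0, "dz": 1, "spin": 0, "grip": 30},
    {"dx": 0, "dy": 0, "dz": 3, "spin": 0, "grip": 30},
    {"dx": 0, "dy": 0, "dz": 6, "spin": 0, "grip": 30},
    {"dx": 0, "dy": 0, "dz": 10, "spin": 0, "grip": 30},
    {"dx": 0, "dy": 0, "dz": 10, "spin": 0, "grip": 30}
  ]
}}

```text
time_s: 25.15
tcp_pos: [0.5291, 0.0997, 0.1231]
eef_rot: [-179.4, 0.1, -84.0]
contact_force: [2.6, 1.0, 0.3]
gripper_width: 0.0263
```

```bash
python3 - <<'E'
from h import *
t=cap('top');s=r.get_state();print(s['time_s'],s['tcp_pos'],s['contact_force'])
for o in mounts('top',t,.004): print(o)
E
```

```text
25.2 [0.52771935 0.09955194 0.12007354] [-0.41797905 -0.24209988 -1.317129  ]
('mount1', 0.94, [0.5764, -0.1823], 'hue', -1, 381, 422)
('mount1', 0.82, [0.4888, -0.1662], 'hue', -1, 402, 420)
('mount1', 0.76, [0.3461, -0.1908], 'hue', 171, 367, 462)
('mount1', 0.62, [0.4783, -0.2567], 'hue', -1, 388, 448)
('mount1', 0.6, [0.3729, -0.0338], 'hue', 111, 405, 435)
('mount1', 0.57, [0.5525, -0.3405], 'hue', -1, 437, 463)
```

Call:
{"api": "servo_tool", "payload": {
  "targets": [
    {"dx": -0.6, "dy": -4, "dz": 0, "spin": 0, "grip": 32},
    {"dx": -1.2, "dy": -8, "dz": 0, "spin": 0, "grip": 32},
    {"dx": -1.8, "dy": -12, "dz": 0, "spin": 0, "grip": 32},
    {"dx": -2.4, "dy": -16, "dz": 0, "spin": 0, "grip": 32},
    {"dx": -3, "dy": -20, "dz": 0, "spin": 0, "grip": 32},
    {"dx": -3.4, "dy": -24, "dz": -1, "spin": 0, "grip": 32},
    {"dx": -3.6, "dy": -26.5, "dz": -2, "spin": 0, "grip": 32},
    {"dx": -3.6, "dy": -26.5, "dz": -4, "spin": 0, "grip": 32},
    {"dx": -3.6, "dy": -26.5, "dz": -6, "spin": 0, "grip": 32},
    {"dx": -3.6, "dy": -26.5, "dz": -8, "spin": 0, "grip": 32}
  ]
}}

```text
time_s: 26.13
tcp_pos: [0.4875, -0.1676, 0.0333]
eef_rot: [179.9, 0.0, -84.2]
contact_force: [0.1, -0.0, -0.5]
gripper_width: 0.0278
```

Call:
{"api": "servo_tool", "payload": {
  "targets": [
    {"dx": 0, "dy": 0, "dz": -1, "spin": 0, "grip": 32},
    {"dx": 0, "dy": 0, "dz": -1.8, "spin": 0, "grip": 32},
    {"dx": 0, "dy": 0, "dz": -1.8, "spin": 0, "grip": 32},
    {"dx": 0, "dy": 0, "dz": -1.8, "spin": 0, "grip": 0},
    {"dx": 0, "dy": 0, "dz": -1.8, "spin": 0, "grip": 0},
    {"dx": 0, "dy": 0, "dz": -1.8, "spin": 0, "grip": 0},
    {"dx": 0, "dy": 0, "dz": -1.8, "spin": 0, "grip": 0},
    {"dx": 0, "dy": 0, "dz": -1.8, "spin": 0, "grip": 0},
    {"dx": 0, "dy": 0, "dz": -1.8, "spin": 0, "grip": 0},
    {"dx": 0, "dy": 0, "dz": -1.8, "spin": 0, "grip": 0}
  ]
}}

```text
time_s: 26.97
tcp_pos: [0.4891, -0.1667, 0.0175]
eef_rot: [-180.0, -0.0, -84.1]
contact_force: [-0.8, -0.0, 3.1]
gripper_width: 0.0107
```

Call:
{"api": "servo_tool", "payload": {
  "targets": [
    {"dx": 0, "dy": 0, "dz": 0, "spin": 0, "grip": 0},
    {"dx": 0, "dy": 0, "dz": 0.5, "spin": 0, "grip": 0},
    {"dx": 0, "dy": 0, "dz": 2, "spin": 0, "grip": 0},
    {"dx": 0, "dy": 0, "dz": 5, "spin": 0, "grip": 0},
    {"dx": 0, "dy": 0, "dz": 8, "spin": 0, "grip": 0},
    {"dx": 0, "dy": 0, "dz": 10, "spin": 0, "grip": 0},
    {"dx": 0, "dy": 0, "dz": 10, "spin": 0, "grip": 0},
    {"dx": 0, "dy": 0, "dz": 10, "spin": 0, "grip": 0},
    {"dx": 0, "dy": 0, "dz": 10, "spin": 0, "grip": 0},
    {"dx": 0, "dy": 0, "dz": 10, "spin": 0, "grip": 0}
  ]
}}

```text
time_s: 27.8
tcp_pos: [0.4878, -0.1666, 0.1159]
eef_rot: [179.9, 0.0, -84.1]
contact_force: [-1.2, -0.1, -2.4]
gripper_width: 0.0108
```

```bash
python3 -c "
from h import *
hold('n_w.png')"
```

```text
27.85 [ 0.4878 -0.1667  0.1158] w 0.011 edges [187] [196] exp bottom 186.4 1.33 plate 200.6 1.5
```

Call:
{"api": "servo_tool", "payload": {
  "targets": [
    {"dx": -0.1, "dy": 4, "dz": 0, "spin": 0, "grip": 0},
    {"dx": -0.2, "dy": 8, "dz": 0, "spin": 0, "grip": 0},
    {"dx": -0.3, "dy": 12, "dz": 0, "spin": 0, "grip": 0},
    {"dx": -0.4, "dy": 16, "dz": 0, "spin": 0, "grip": 0},
    {"dx": -0.5, "dy": 20, "dz": 0, "spin": 0, "grip": 0},
    {"dx": -0.6, "dy": 24, "dz": 0, "spin": 0, "grip": 0},
    {"dx": -0.7, "dy": 28, "dz": 0, "spin": 0, "grip": 0},
    {"dx": -0.7, "dy": 28.4, "dz": 0, "spin": 0, "grip": 0},
    {"dx": -0.7, "dy": 28.4, "dz": -2, "spin": 0, "grip": 0},
    {"dx": -0.7, "dy": 28.4, "dz": -4, "spin": 0, "grip": 0}
  ]
}}

```text
time_s: 28.68
tcp_pos: [0.4821, 0.1188, 0.0766]
eef_rot: [-179.9, 0.0, -84.0]
contact_force: [-0.2, 0.1, -2.1]
gripper_width: 0.0112
```

Call:
{"api": "servo_tool", "payload": {
  "targets": [
    {"dx": 0, "dy": 0, "dz": -1.5, "spin": 0, "grip": 0},
    {"dx": 0, "dy": 0, "dz": -2.5, "spin": 0, "grip": 0},
    {"dx": 0, "dy": 0, "dz": -3.3, "spin": 0, "grip": 0},
    {"dx": 0, "dy": 0, "dz": -4, "spin": 0, "grip": 0},
    {"dx": 0, "dy": 0, "dz": -4.6, "spin": 0, "grip": 0},
    {"dx": 0, "dy": 0, "dz": -5.1, "spin": 0, "grip": 0},
    {"dx": 0, "dy": 0, "dz": -5.5, "spin": 0, "grip": 0},
    {"dx": 0, "dy": 0, "dz": -5.7, "spin": 0, "grip": 0},
    {"dx": 0, "dy": 0, "dz": -5.9, "spin": 0, "grip": 0},
    {"dx": 0, "dy": 0, "dz": -5.9, "spin": 0, "grip": 0}
  ]
}}

```text
time_s: 29.52
tcp_pos: [0.4818, 0.1172, 0.018]
eef_rot: [-180.0, 0.0, -84.1]
contact_force: [-0.0, -0.4, -0.9]
gripper_width: 0.0111
```

Call:
{"api": "servo_tool", "payload": {
  "targets": [
    {"dx": 0, "dy": 0, "dz": 0, "spin": 0, "grip": 30},
    {"dx": 0, "dy": 0, "dz": 0, "spin": 0, "grip": 30},
    {"dx": 0, "dy": 0, "dz": 0, "spin": 0, "grip": 30},
    {"dx": 0, "dy": 0, "dz": 0, "spin": 0, "grip": 30},
    {"dx": 0, "dy": 0, "dz": 0, "spin": 0, "grip": 30},
    {"dx": 0, "dy": 0, "dz": 1, "spin": 0, "grip": 30},
    {"dx": 0, "dy": 0, "dz": 3, "spin": 0, "grip": 30},
    {"dx": 0, "dy": 0, "dz": 6, "spin": 0, "grip": 30},
    {"dx": 0, "dy": 0, "dz": 10, "spin": 0, "grip": 30},
    {"dx": 0, "dy": 0, "dz": 10, "spin": 0, "grip": 30}
  ]
}}

```text
time_s: 30.35
tcp_pos: [0.4858, 0.1191, 0.1251]
eef_rot: [-179.4, 0.2, -84.0]
contact_force: [1.4, 1.1, 0.4]
gripper_width: 0.0261
```

```bash
python3 - <<'E'
from h import *
t=cap('top','o_top.png');s=r.get_state();print(s['time_s'],s['tcp_pos'],s['contact_force'])
for o in mounts('top',t,.004): print(o)
E
```

```text
30.4 [0.48442799 0.11875092 0.12213935] [ 0.53886901  0.08990194 -0.64809475]
('mount1', 0.92, [0.3739, -0.0335], 'hue', 111, 385, 435)
('mount1', 0.88, [0.3474, -0.1906], 'hue', 171, 369, 458)
('mount1', 0.75, [0.5768, -0.1817], 'hue', -1, 398, 421)
('mount1', 0.62, [0.5255, 0.0985], 'hue', -1, 349, 428)
('mount1', 0.55, [0.4801, -0.2563], 'hue', -1, 377, 447)
```

Call:
{"api": "servo_tool", "payload": {
  "targets": [
    {"dx": 1.2, "dy": -3.8, "dz": 0, "spin": 0, "grip": 32},
    {"dx": 2.4, "dy": -7.6, "dz": 0, "spin": 0, "grip": 32},
    {"dx": 3.6, "dy": -11.4, "dz": 0, "spin": 0, "grip": 32},
    {"dx": 4.8, "dy": -15.2, "dz": 0, "spin": 0, "grip": 32},
    {"dx": 6, "dy": -19, "dz": 0, "spin": 0, "grip": 32},
    {"dx": 7.2, "dy": -22.8, "dz": 0, "spin": 0, "grip": 32},
    {"dx": 8.4, "dy": -26.6, "dz": -1, "spin": 0, "grip": 32},
    {"dx": 9.5, "dy": -30, "dz": -2, "spin": 0, "grip": 32},
    {"dx": 9.5, "dy": -30, "dz": -4, "spin": 0, "grip": 32},
    {"dx": 9.5, "dy": -30, "dz": -6.5, "spin": 0, "grip": 32}
  ]
}}

```text
time_s: 31.33
tcp_pos: [0.5769, -0.1852, 0.0514]
eef_rot: [180.0, -0.0, -84.3]
contact_force: [0.3, 1.4, -0.6]
gripper_width: 0.0279
```

Call:
{"api": "servo_tool", "payload": {
  "targets": [
    {"dx": 0, "dy": 0, "dz": -1.5, "spin": 0, "grip": 32},
    {"dx": 0, "dy": 0, "dz": -3, "spin": 0, "grip": 32},
    {"dx": 0, "dy": 0, "dz": -3.6, "spin": 0, "grip": 32},
    {"dx": 0, "dy": 0, "dz": -3.6, "spin": 0, "grip": 0},
    {"dx": 0, "dy": 0, "dz": -3.6, "spin": 0, "grip": 0},
    {"dx": 0, "dy": 0, "dz": -3.6, "spin": 0, "grip": 0},
    {"dx": 0, "dy": 0, "dz": -3.6, "spin": 0, "grip": 0},
    {"dx": 0, "dy": 0, "dz": -3.6, "spin": 0, "grip": 0},
    {"dx": 0, "dy": 0, "dz": -3.6, "spin": 0, "grip": 0},
    {"dx": 0, "dy": 0, "dz": -3.6, "spin": 0, "grip": 0}
  ]
}}

```text
time_s: 32.17
tcp_pos: [0.577, -0.1827, 0.0175]
eef_rot: [-180.0, -0.0, -84.1]
contact_force: [0.3, -0.2, -0.1]
gripper_width: 0.0111
```

Call:
{"api": "servo_tool", "payload": {
  "targets": [
    {"dx": 0, "dy": 0, "dz": 0, "spin": 0, "grip": 0},
    {"dx": 0, "dy": 0, "dz": 0.5, "spin": 0, "grip": 0},
    {"dx": 0, "dy": 0, "dz": 2, "spin": 0, "grip": 0},
    {"dx": 0, "dy": 0, "dz": 5, "spin": 0, "grip": 0},
    {"dx": 0, "dy": 0, "dz": 8, "spin": 0, "grip": 0},
    {"dx": 0, "dy": 0, "dz": 10, "spin": 0, "grip": 0},
    {"dx": 0, "dy": 0, "dz": 10, "spin": 0, "grip": 0},
    {"dx": 0, "dy": 0, "dz": 10, "spin": 0, "grip": 0},
    {"dx": 0, "dy": 0, "dz": 10, "spin": 0, "grip": 0},
    {"dx": 0, "dy": 0, "dz": 10, "spin": 0, "grip": 0}
  ]
}}

```text
time_s: 33.0
tcp_pos: [0.5758, -0.1826, 0.1158]
eef_rot: [179.9, 0.0, -84.1]
contact_force: [-0.4, 0.3, -1.9]
gripper_width: 0.0114
```

```bash
python3 -c "
from h import *
hold('p_w.png')"
```

```text
33.05 [ 0.5759 -0.1826  0.1158] w 0.0109 edges [187] [196] exp bottom 186.4 1.33 plate 200.5 1.5
```

Call:
{"api": "servo_tool", "payload": {
  "targets": [
    {"dx": -0.2, "dy": 4, "dz": 0, "spin": 0, "grip": 0},
    {"dx": -0.4, "dy": 8, "dz": 0, "spin": 0, "grip": 0},
    {"dx": -0.6, "dy": 12, "dz": 0, "spin": 0, "grip": 0},
    {"dx": -0.8, "dy": 16, "dz": 0, "spin": 0, "grip": 0},
    {"dx": -1, "dy": 20, "dz": 0, "spin": 0, "grip": 0},
    {"dx": -1.2, "dy": 24, "dz": 0, "spin": 0, "grip": 0},
    {"dx": -1.4, "dy": 28, "dz": 0, "spin": 0, "grip": 0},
    {"dx": -1.4, "dy": 30.9, "dz": 0, "spin": 0, "grip": 0},
    {"dx": -1.4, "dy": 30.9, "dz": -1, "spin": 0, "grip": 0},
    {"dx": -1.4, "dy": 30.9, "dz": -3, "spin": 0, "grip": 0}
  ]
}}

```text
time_s: 33.88
tcp_pos: [0.564, 0.1289, 0.0879]
eef_rot: [-179.8, 0.0, -83.9]
contact_force: [1.0, 1.2, -1.2]
gripper_width: 0.0109
```

Call:
{"api": "servo_tool", "payload": {
  "targets": [
    {"dx": 0, "dy": 0, "dz": -1.5, "spin": 0, "grip": 0},
    {"dx": 0, "dy": 0, "dz": -3, "spin": 0, "grip": 0},
    {"dx": 0, "dy": 0, "dz": -4, "spin": 0, "grip": 0},
    {"dx": 0, "dy": 0, "dz": -5, "spin": 0, "grip": 0},
    {"dx": 0, "dy": 0, "dz": -5.7, "spin": 0, "grip": 0},
    {"dx": 0, "dy": 0, "dz": -6.2, "spin": 0, "grip": 0},
    {"dx": 0, "dy": 0, "dz": -6.6, "spin": 0, "grip": 0},
    {"dx": 0, "dy": 0, "dz": -6.9, "spin": 0, "grip": 0},
    {"dx": 0, "dy": 0, "dz": -7.1, "spin": 0, "grip": 0},
    {"dx": 0, "dy": 0, "dz": -7.1, "spin": 0, "grip": 0}
  ]
}}

```text
time_s: 34.72
tcp_pos: [0.5631, 0.1262, 0.0166]
eef_rot: [-180.0, -0.0, -84.1]
contact_force: [0.2, -0.0, -1.1]
gripper_width: 0.0105
```

Call:
{"api": "servo_tool", "payload": {
  "targets": [
    {"dx": 0, "dy": 0, "dz": 0, "spin": 0, "grip": 30},
    {"dx": 0, "dy": 0, "dz": 0, "spin": 0, "grip": 30},
    {"dx": 0, "dy": 0, "dz": 0, "spin": 0, "grip": 30},
    {"dx": 0, "dy": 0, "dz": 0, "spin": 0, "grip": 30},
    {"dx": 0, "dy": 0, "dz": 0, "spin": 0, "grip": 30},
    {"dx": 0, "dy": 0, "dz": 1, "spin": 0, "grip": 30},
    {"dx": 0, "dy": 0, "dz": 3, "spin": 0, "grip": 30},
    {"dx": 0, "dy": 0, "dz": 6, "spin": 0, "grip": 30},
    {"dx": 0, "dy": 0, "dz": 10, "spin": 0, "grip": 30},
    {"dx": 0, "dy": 0, "dz": 10, "spin": 0, "grip": 30}
  ]
}}

```text
time_s: 35.55
tcp_pos: [0.5672, 0.1278, 0.1246]
eef_rot: [-179.4, 0.1, -84.0]
contact_force: [1.5, -0.3, 1.4]
gripper_width: 0.0264
```

```bash
python3 - <<'E'
from h import *
t=cap('top','q_top.png');s=r.get_state();print(s['time_s'],s['tcp_pos'],s['contact_force'])
for o in mounts('top',t,.004): print(o)
E
```

```text
35.6 [0.5657473  0.12756428 0.12140625] [ 0.74324646 -0.29380313 -0.61669289]
('yellow_mount', 0.5, [0.5178, 0.1482], 'hue', 21, 129, 440)
('mount1', 0.95, [0.3467, -0.19], 'hue', 171, 366, 462)
('mount1', 0.94, [0.48, -0.2556], 'hue', -1, 440, 447)
('mount1', 0.9, [0.553, -0.3417], 'hue', -1, 418, 462)
('mount1', 0.62, [0.5262, 0.0986], 'hue', -1, 384, 426)
('mount1', 0.61, [0.4824, 0.1101], 'hue', -1, 306, 437)
('mount1', 0.59, [0.5663, 0.1171], 'hue', -1, 200, 430)
('mount1', 0.59, [0.3733, -0.0329], 'hue', 111, 358, 436)
('mount1', 0.44, [0.4838, 0.3102], 'hue', 109, 3182, 502)
```

Call:
{"api": "servo_tool", "payload": {
  "targets": [
    {"dx": -0.9, "dy": -3.9, "dz": 0, "spin": 0, "grip": 32},
    {"dx": -1.8, "dy": -7.8, "dz": 0, "spin": 0, "grip": 32},
    {"dx": -2.7, "dy": -11.7, "dz": 0, "spin": 0, "grip": 32},
    {"dx": -3.6, "dy": -15.6, "dz": 0, "spin": 0, "grip": 32},
    {"dx": -4.5, "dy": -19.5, "dz": 0, "spin": 0, "grip": 32},
    {"dx": -5.4, "dy": -23.4, "dz": 0, "spin": 0, "grip": 32},
    {"dx": -6.3, "dy": -27.3, "dz": 0, "spin": 0, "grip": 32},
    {"dx": -7.2, "dy": -31.2, "dz": 0, "spin": 0, "grip": 32},
    {"dx": -8, "dy": -35.1, "dz": 0, "spin": 0, "grip": 32},
    {"dx": -8.3, "dy": -38.3, "dz": -1, "spin": 0, "grip": 32}
  ]
}}

```text
time_s: 36.53
tcp_pos: [0.4788, -0.2591, 0.1067]
eef_rot: [-180.0, -0.0, -84.1]
contact_force: [1.4, -0.3, -0.1]
gripper_width: 0.0281
```

Call:
{"api": "servo_tool", "payload": {
  "targets": [
    {"dx": 0, "dy": 0, "dz": -2, "spin": 0, "grip": 32},
    {"dx": 0, "dy": 0, "dz": -4, "spin": 0, "grip": 32},
    {"dx": 0, "dy": 0, "dz": -6, "spin": 0, "grip": 32},
    {"dx": 0, "dy": 0, "dz": -7.5, "spin": 0, "grip": 32},
    {"dx": 0, "dy": 0, "dz": -8.5, "spin": 0, "grip": 32},
    {"dx": 0, "dy": 0, "dz": -9, "spin": 0, "grip": 32},
    {"dx": 0, "dy": 0, "dz": -9, "spin": 0, "grip": 32},
    {"dx": 0, "dy": 0, "dz": -9, "spin": 0, "grip": 0},
    {"dx": 0, "dy": 0, "dz": -9, "spin": 0, "grip": 0},
    {"dx": 0, "dy": 0, "dz": -9, "spin": 0, "grip": 0}
  ]
}}

```text
time_s: 37.37
tcp_pos: [0.4804, -0.2568, 0.017]
eef_rot: [-179.9, -0.0, -84.1]
contact_force: [-0.2, -0.2, 0.5]
gripper_width: 0.0134
```

Call:
{"api": "servo_tool", "payload": {
  "targets": [
    {"dx": 0, "dy": 0, "dz": 0, "spin": 0, "grip": 0},
    {"dx": 0, "dy": 0, "dz": 0, "spin": 0, "grip": 0},
    {"dx": 0, "dy": 0, "dz": 0, "spin": 0, "grip": 0},
    {"dx": 0, "dy": 0, "dz": 0.5, "spin": 0, "grip": 0},
    {"dx": 0, "dy": 0, "dz": 2, "spin": 0, "grip": 0},
    {"dx": 0, "dy": 0, "dz": 5, "spin": 0, "grip": 0},
    {"dx": 0, "dy": 0, "dz": 8, "spin": 0, "grip": 0},
    {"dx": 0, "dy": 0, "dz": 10, "spin": 0, "grip": 0},
    {"dx": 0, "dy": 0, "dz": 10, "spin": 0, "grip": 0},
    {"dx": 0, "dy": 0, "dz": 10, "spin": 0, "grip": 0}
  ]
}}

```text
time_s: 38.2
tcp_pos: [0.4805, -0.2568, 0.1175]
eef_rot: [-179.8, -0.0, -84.1]
contact_force: [0.0, -0.2, -1.8]
gripper_width: 0.0113
```

```bash
python3 -c "
from h import *
hold('r_w.png')
t=cap('top','r_top.png')
for o in mounts('top',t,.003): print(o)"
```

```text
38.25 [ 0.4796 -0.2565  0.1162] w 0.0111 edges [188] [197] exp bottom 186.4 1.32 plate 200.4 1.49
('yellow_mount', 0.85, [0.5219, 0.145], 'hue', 25, 351, 441)
('yellow_mount', 0.52, [0.5126, 0.3137], 'hue', 109, 5077, 497)
('mount1', 0.64, [0.4826, 0.1171], 'hue', -1, 410, 436)
('mount1', 0.63, [0.5253, 0.0994], 'hue', -1, 407, 427)
('mount1', 0.63, [0.5635, 0.1259], 'hue', -1, 367, 434)
```

Call:
{"api": "servo_tool", "payload": {
  "targets": [
    {"dx": 0, "dy": 4, "dz": 0, "spin": 0, "grip": 0},
    {"dx": 0, "dy": 8, "dz": 0, "spin": 0, "grip": 0},
    {"dx": 0, "dy": 12, "dz": 0, "spin": 0, "grip": 0},
    {"dx": 0, "dy": 16, "dz": 0, "spin": 0, "grip": 0},
    {"dx": 0, "dy": 20, "dz": 0, "spin": 0, "grip": 0},
    {"dx": 0, "dy": 24, "dz": 0, "spin": 0, "grip": 0},
    {"dx": -0.3, "dy": 28, "dz": 0, "spin": 0, "grip": 0},
    {"dx": -0.3, "dy": 32, "dz": 0, "spin": 0, "grip": 0},
    {"dx": -0.3, "dy": 36, "dz": 0, "spin": 0, "grip": 0},
    {"dx": -0.3, "dy": 39, "dz": 0, "spin": 0, "grip": 0}
  ]
}}

```text
time_s: 39.23
tcp_pos: [0.4761, 0.1358, 0.1154]
eef_rot: [180.0, -0.0, -84.0]
contact_force: [1.4, -0.4, -1.3]
gripper_width: 0.0113
```

Call:
{"api": "servo_tool", "payload": {
  "targets": [
    {"dx": 0, "dy": 2, "dz": 0, "spin": 0, "grip": 0},
    {"dx": 0, "dy": 3.1, "dz": 0, "spin": 0, "grip": 0},
    {"dx": 0, "dy": 3.1, "dz": 0, "spin": 0, "grip": 0},
    {"dx": 0, "dy": 3.1, "dz": -1, "spin": 0, "grip": 0},
    {"dx": 0, "dy": 3.1, "dz": -3, "spin": 0, "grip": 0},
    {"dx": 0, "dy": 3.1, "dz": -5, "spin": 0, "grip": 0},
    {"dx": 0, "dy": 3.1, "dz": -6.5, "spin": 0, "grip": 0},
    {"dx": 0, "dy": 3.1, "dz": -7.5, "spin": 0, "grip": 0},
    {"dx": 0, "dy": 3.1, "dz": -8.2, "spin": 0, "grip": 0},
    {"dx": 0, "dy": 3.1, "dz": -8.7, "spin": 0, "grip": 0}
  ]
}}

```text
time_s: 40.07
tcp_pos: [0.4768, 0.1634, 0.0282]
eef_rot: [180.0, -0.0, -84.2]
contact_force: [-0.0, 0.4, -1.2]
gripper_width: 0.0112
```

Call:
{"api": "servo_tool", "payload": {
  "targets": [
    {"dx": 0, "dy": 0, "dz": -0.4, "spin": 0, "grip": 0},
    {"dx": 0, "dy": 0, "dz": -0.7, "spin": 0, "grip": 0},
    {"dx": 0, "dy": 0, "dz": -1, "spin": 0, "grip": 0},
    {"dx": 0, "dy": 0, "dz": -1.2, "spin": 0, "grip": 0},
    {"dx": 0, "dy": 0, "dz": -1.4, "spin": 0, "grip": 0},
    {"dx": 0, "dy": 0, "dz": -1.4, "spin": 0, "grip": 0},
    {"dx": 0, "dy": 0, "dz": -1.4, "spin": 0, "grip": 0},
    {"dx": 0, "dy": 0, "dz": -1.4, "spin": 0, "grip": 0},
    {"dx": 0, "dy": 0, "dz": -1.4, "spin": 0, "grip": 0},
    {"dx": 0, "dy": 0, "dz": -1.4, "spin": 0, "grip": 0}
  ]
}}

```text
time_s: 40.9
tcp_pos: [0.4769, 0.1642, 0.0154]
eef_rot: [-180.0, -0.0, -84.1]
contact_force: [-1.6, -2.2, 5.8]
gripper_width: 0.0112
```

Seated (5.8 N). I'll release it and then fetch the last mount.

Call:
{"api": "servo_tool", "payload": {
  "targets": [
    {"dx": 0, "dy": 0, "dz": 0.05, "spin": 0, "grip": 30},
    {"dx": 0, "dy": 0, "dz": 0.05, "spin": 0, "grip": 30},
    {"dx": 0, "dy": 0, "dz": 0.05, "spin": 0, "grip": 30},
    {"dx": 0, "dy": 0, "dz": 0.05, "spin": 0, "grip": 30},
    {"dx": 0, "dy": 0, "dz": 0.05, "spin": 0, "grip": 30},
    {"dx": 0, "dy": 0, "dz": 1, "spin": 0, "grip": 30},
    {"dx": 0, "dy": 0, "dz": 3, "spin": 0, "grip": 30},
    {"dx": 0, "dy": 0, "dz": 6, "spin": 0, "grip": 30},
    {"dx": 0, "dy": 0, "dz": 10, "spin": 0, "grip": 30},
    {"dx": 0, "dy": 0, "dz": 10, "spin": 0, "grip": 30}
  ]
}}

```text
time_s: 41.73
tcp_pos: [0.4807, 0.1664, 0.1227]
eef_rot: [-179.4, 0.2, -84.0]
contact_force: [1.6, 1.0, 0.4]
gripper_width: 0.0264
```

```bash
python3 - <<'E'
from h import *
t=cap('top','s_top.png');s=r.get_state();print(s['time_s'],s['tcp_pos'],s['contact_force'])
for o in mounts('top',t,.004): print(o)
E
```

```text
41.7833 [0.47939626 0.16604211 0.11983813] [-0.30619339  0.35897625 -0.72567194]
('yellow_mount', 0.77, [0.5212, 0.1455], 'hue', 23, 391, 443)
('mount1', 0.96, [0.4778, 0.163], 'hue', -1, 372, 451)
('mount1', 0.92, [0.4824, 0.1168], 'hue', -1, 383, 440)
('mount1', 0.83, [0.5246, 0.0988], 'hue', -1, 361, 428)
('mount1', 0.83, [0.5529, -0.3416], 'hue', -1, 418, 462)
('mount1', 0.72, [0.374, -0.0336], 'hue', 111, 364, 435)
('mount1', 0.7, [0.347, -0.19], 'hue', 171, 423, 460)
('mount1', 0.61, [0.5637, 0.1255], 'hue', -1, 389, 434)
```

Call:
{"api": "servo_tool", "payload": {
  "targets": [
    {"dx": 0.6, "dy": -4, "dz": 0, "spin": 0, "grip": 32},
    {"dx": 1.2, "dy": -8, "dz": 0, "spin": 0, "grip": 32},
    {"dx": 1.8, "dy": -12, "dz": 0, "spin": 0, "grip": 32},
    {"dx": 2.4, "dy": -16, "dz": 0, "spin": 0, "grip": 32},
    {"dx": 3, "dy": -20, "dz": 0, "spin": 0, "grip": 32},
    {"dx": 3.6, "dy": -24, "dz": 0, "spin": 0, "grip": 32},
    {"dx": 4.2, "dy": -28, "dz": 0, "spin": 0, "grip": 32},
    {"dx": 4.8, "dy": -32, "dz": 0, "spin": 0, "grip": 32},
    {"dx": 5.4, "dy": -36, "dz": 0, "spin": 0, "grip": 32},
    {"dx": 6, "dy": -40, "dz": 0, "spin": 0, "grip": 32}
  ]
}}

```text
time_s: 42.72
tcp_pos: [0.5358, -0.2377, 0.1138]
eef_rot: [179.9, 0.0, -84.1]
contact_force: [0.9, 0.6, 0.8]
gripper_width: 0.028
```

Call:
{"api": "servo_tool", "payload": {
  "targets": [
    {"dx": 0.6, "dy": -4, "dz": 0, "spin": 0, "grip": 32},
    {"dx": 1.2, "dy": -8, "dz": 0, "spin": 0, "grip": 32},
    {"dx": 1.6, "dy": -10.7, "dz": 0, "spin": 0, "grip": 32},
    {"dx": 1.6, "dy": -10.7, "dz": -1, "spin": 0, "grip": 32},
    {"dx": 1.6, "dy": -10.7, "dz": -3, "spin": 0, "grip": 32},
    {"dx": 1.6, "dy": -10.7, "dz": -5, "spin": 0, "grip": 32},
    {"dx": 1.6, "dy": -10.7, "dz": -7, "spin": 0, "grip": 32},
    {"dx": 1.6, "dy": -10.7, "dz": -8.5, "spin": 0, "grip": 32},
    {"dx": 1.6, "dy": -10.7, "dz": -9.5, "spin": 0, "grip": 32},
    {"dx": 1.6, "dy": -10.7, "dz": -9.9, "spin": 0, "grip": 32}
  ]
}}

```text
time_s: 43.55
tcp_pos: [0.551, -0.3419, 0.0132]
eef_rot: [179.8, 0.1, -84.1]
contact_force: [-1.1, 0.2, 0.1]
gripper_width: 0.0279
```

Call:
{"api": "servo_tool", "payload": {
  "targets": [
    {"dx": 0, "dy": 0, "dz": 0, "spin": 0, "grip": 32},
    {"dx": 0, "dy": 0, "dz": 0, "spin": 0, "grip": 0},
    {"dx": 0, "dy": 0, "dz": 0, "spin": 0, "grip": 0},
    {"dx": 0, "dy": 0, "dz": 0, "spin": 0, "grip": 0},
    {"dx": 0, "dy": 0, "dz": 0, "spin": 0, "grip": 0},
    {"dx": 0, "dy": 0, "dz": 0, "spin": 0, "grip": 0},
    {"dx": 0, "dy": 0, "dz": 0, "spin": 0, "grip": 0},
    {"dx": 0, "dy": 0, "dz": 0, "spin": 0, "grip": 0},
    {"dx": 0, "dy": 0, "dz": 0, "spin": 0, "grip": 0},
    {"dx": 0, "dy": 0, "dz": 0, "spin": 0, "grip": 0}
  ]
}}

```text
time_s: 44.38
tcp_pos: [0.5531, -0.343, 0.0168]
eef_rot: [-180.0, -0.0, -84.1]
contact_force: [-1.6, 0.3, 6.6]
gripper_width: 0.0111
```

Call:
{"api": "servo_tool", "payload": {
  "targets": [
    {"dx": 0, "dy": 0, "dz": 0.5, "spin": 0, "grip": 0},
    {"dx": 0, "dy": 0, "dz": 2, "spin": 0, "grip": 0},
    {"dx": 0, "dy": 0, "dz": 5, "spin": 0, "grip": 0},
    {"dx": 0, "dy": 0, "dz": 8, "spin": 0, "grip": 0},
    {"dx": 0, "dy": 0, "dz": 10, "spin": 0, "grip": 0},
    {"dx": 0, "dy": 0, "dz": 10, "spin": 0, "grip": 0},
    {"dx": 0, "dy": 0, "dz": 10, "spin": 0, "grip": 0},
    {"dx": 0, "dy": 0, "dz": 10, "spin": 0, "grip": 0},
    {"dx": 0, "dy": 0, "dz": 10, "spin": 0, "grip": 0},
    {"dx": 0, "dy": 0, "dz": 10, "spin": 0, "grip": 0}
  ]
}}

```text
time_s: 45.22
tcp_pos: [0.552, -0.3424, 0.1146]
eef_rot: [179.9, 0.1, -84.1]
contact_force: [0.3, -0.5, -1.2]
gripper_width: 0.0108
```

```bash
python3 -c "
from h import *
hold('t_w.png')
t=cap('top','t_top.png')
for o in mounts('top',t,.003): print(o)
print(rimfit('top',t,.52,.145))
cv2.imwrite('pics/t2.png',cv2.resize(t[160:270,40:210],(680,440),interpolation=cv2.INTER_CUBIC))"
```

```text
45.27 [ 0.5521 -0.3425  0.1148] w 0.0116 edges [188] [197] exp bottom 186.4 1.33 plate 200.6 1.5
('yellow_mount', 0.59, [0.5213, 0.1464], 'hue', 26, 388, 440)
('mount1', 0.96, [0.4775, 0.1636], 'hue', -1, 414, 450)
('mount1', 0.9, [0.4772, 0.1131], 'hue', -1, 411, 434)
('mount1', 0.65, [0.5638, 0.1255], 'hue', -1, 389, 434)
('mount1', 0.57, [0.5257, 0.0993], 'hue', -1, 392, 425)
('mount1', 0.57, [0.3739, -0.0335], 'hue', 111, 401, 436)
(array([0.51987708, 0.14510754]), np.float64(-24.225799560546875))
```

View pics/t2.png

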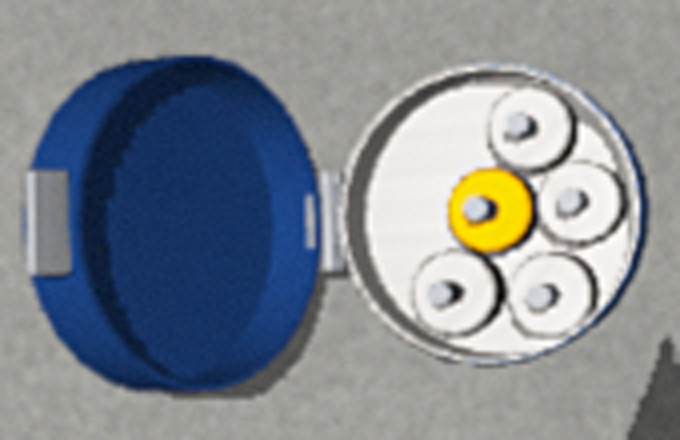

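The top view shows five mounts in the tin. The one at zoomed (540,295) has been knocked outward to the wall, from (.482,.117) to (.477,.113). I'll place the held mount and then draw that one back in.

Call:
{"api": "servo_tool", "payload": {
  "targets": [
    {"dx": 0, "dy": 4, "dz": 0, "spin": 0, "grip": 0},
    {"dx": 0, "dy": 8, "dz": 0, "spin": 0, "grip": 0},
    {"dx": 0, "dy": 12, "dz": 0, "spin": 0, "grip": 0},
    {"dx": 0, "dy": 16, "dz": 0, "spin": 0, "grip": 0},
    {"dx": 0.6, "dy": 20, "dz": 0, "spin": 0, "grip": 0},
    {"dx": 0.6, "dy": 24, "dz": 0, "spin": 0, "grip": 0},
    {"dx": 0.6, "dy": 28, "dz": 0, "spin": 0, "grip": 0},
    {"dx": 0.6, "dy": 32, "dz": 0, "spin": 0, "grip": 0},
    {"dx": 0.6, "dy": 36, "dz": 0, "spin": 0, "grip": 0},
    {"dx": 0.6, "dy": 40, "dz": 0, "spin": 0, "grip": 0}
  ]
}}

```text
time_s: 46.25
tcp_pos: [0.5584, 0.0593, 0.1162]
eef_rot: [-180.0, 0.0, -84.1]
contact_force: [1.2, 0.1, -1.8]
gripper_width: 0.0113
```

Call:
{"api": "servo_tool", "payload": {
  "targets": [
    {"dx": 0, "dy": 4, "dz": 0, "spin": 0, "grip": 0},
    {"dx": 0, "dy": 8, "dz": 0, "spin": 0, "grip": 0},
    {"dx": 0, "dy": 10, "dz": 0, "spin": 0, "grip": 0},
    {"dx": 0, "dy": 11.5, "dz": 0, "spin": 0, "grip": 0},
    {"dx": 0, "dy": 11.5, "dz": 0, "spin": 0, "grip": 0},
    {"dx": 0, "dy": 11.5, "dz": -1, "spin": 0, "grip": 0},
    {"dx": 0, "dy": 11.5, "dz": -3, "spin": 0, "grip": 0},
    {"dx": 0, "dy": 11.5, "dz": -5, "spin": 0, "grip": 0},
    {"dx": 0, "dy": 11.5, "dz": -6, "spin": 0, "grip": 0},
    {"dx": 0, "dy": 11.5, "dz": -7, "spin": 0, "grip": 0}
  ]
}}

```text
time_s: 47.08
tcp_pos: [0.5583, 0.1706, 0.0446]
eef_rot: [179.9, -0.1, -84.2]
contact_force: [1.0, 1.5, -1.3]
gripper_width: 0.011
```

Call:
{"api": "servo_tool", "payload": {
  "targets": [
    {"dx": 0, "dy": 0, "dz": -0.5, "spin": 0, "grip": 0},
    {"dx": 0, "dy": 0, "dz": -1, "spin": 0, "grip": 0},
    {"dx": 0, "dy": 0, "dz": -1.5, "spin": 0, "grip": 0},
    {"dx": 0, "dy": 0, "dz": -2, "spin": 0, "grip": 0},
    {"dx": 0, "dy": 0, "dz": -2.4, "spin": 0, "grip": 0},
    {"dx": 0, "dy": 0, "dz": -2.7, "spin": 0, "grip": 0},
    {"dx": 0, "dy": 0, "dz": -2.9, "spin": 0, "grip": 0},
    {"dx": 0, "dy": 0, "dz": -3, "spin": 0, "grip": 0},
    {"dx": 0, "dy": 0, "dz": -3.1, "spin": 0, "grip": 0},
    {"dx": 0, "dy": 0, "dz": -3.1, "spin": 0, "grip": 0}
  ]
}}

```text
time_s: 47.92
tcp_pos: [0.5589, 0.1724, 0.0159]
eef_rot: [-180.0, 0.0, -84.1]
contact_force: [-2.9, -0.5, 4.5]
gripper_width: 0.0113
```

Call:
{"api": "servo_tool", "payload": {
  "targets": [
    {"dx": 0, "dy": 0, "dz": 0, "spin": 0, "grip": 30},
    {"dx": 0, "dy": 0, "dz": 0, "spin": 0, "grip": 30},
    {"dx": 0, "dy": 0, "dz": 0, "spin": 0, "grip": 30},
    {"dx": 0, "dy": 0, "dz": 0, "spin": 0, "grip": 30},
    {"dx": 0, "dy": 0, "dz": 0, "spin": 0, "grip": 30},
    {"dx": 0, "dy": 0, "dz": 1, "spin": 0, "grip": 30},
    {"dx": 0, "dy": 0, "dz": 3, "spin": 0, "grip": 30},
    {"dx": 0, "dy": 0, "dz": 5, "spin": 0, "grip": 30},
    {"dx": 0, "dy": 0, "dz": 7, "spin": 0, "grip": 30},
    {"dx": 0, "dy": 0, "dz": 7, "spin": 0, "grip": 30}
  ]
}}

```text
time_s: 48.75
tcp_pos: [0.5613, 0.1735, 0.09]
eef_rot: [-179.6, 0.1, -84.0]
contact_force: [2.1, 0.5, 0.1]
gripper_width: 0.0262
```

```bash
python3 - <<'E'
from h import *
t=cap('top','u_top.png');s=r.get_state();print(s['time_s'],s['tcp_pos'],s['contact_force'])
for o in mounts('top',t,.003): print(o)
E
```

```text
48.8 [0.56041003 0.17318396 0.08817312] [1.41069573 0.28200834 0.05499885]
('yellow_mount', 0.88, [0.52, 0.1446], 'hue', 23, 368, 441)
('mount1', 0.97, [0.3739, -0.034], 'hue', 111, 396, 438)
('mount1', 0.94, [0.4773, 0.1138], 'hue', -1, 383, 435)
('mount1', 0.8, [0.3477, -0.1906], 'hue', 171, 385, 461)
('mount1', 0.78, [0.5619, 0.1663], 'hue', -1, 240, 444)
('mount1', 0.74, [0.5643, 0.125], 'hue', -1, 396, 434)
('mount1', 0.66, [0.4773, 0.156], 'hue', -1, 286, 451)
('mount1', 0.57, [0.5254, 0.0995], 'hue', -1, 383, 428)
('mount1', 0.3, [0.7626, -0.189], 'hue', 15, 915, 438)
```

Call:
{"api": "servo_tool", "payload": {
  "targets": [
    {"dx": -3, "dy": -2, "dz": 1, "spin": 0, "grip": 32},
    {"dx": -6, "dy": -4, "dz": 1, "spin": 0, "grip": 32},
    {"dx": -8.2, "dy": -5.9, "dz": 0, "spin": 0, "grip": 32},
    {"dx": -8.2, "dy": -5.9, "dz": 0, "spin": 0, "grip": 32},
    {"dx": -8.2, "dy": -5.9, "dz": -2, "spin": 0, "grip": 32},
    {"dx": -8.2, "dy": -5.9, "dz": -4, "spin": 0, "grip": 32},
    {"dx": -8.2, "dy": -5.9, "dz": -5.5, "spin": 0, "grip": 32},
    {"dx": -8.2, "dy": -5.9, "dz": -6.4, "spin": 0, "grip": 32},
    {"dx": -8.2, "dy": -5.9, "dz": -6.9, "spin": 0, "grip": 32},
    {"dx": -8.2, "dy": -5.9, "dz": -6.9, "spin": 0, "grip": 32}
  ]
}}

```text
time_s: 49.73
tcp_pos: [0.4762, 0.1128, 0.0149]
eef_rot: [179.9, -0.1, -84.1]
contact_force: [-0.4, -0.1, 0.2]
gripper_width: 0.0277
```

Call:
{"api": "servo_tool", "payload": {
  "targets": [
    {"dx": 0, "dy": 0, "dz": 0, "spin": 0, "grip": 0},
    {"dx": 0, "dy": 0, "dz": 0, "spin": 0, "grip": 0},
    {"dx": 0, "dy": 0, "dz": 0, "spin": 0, "grip": 0},
    {"dx": 0, "dy": 0, "dz": 0, "spin": 0, "grip": 0},
    {"dx": 0, "dy": 0, "dz": 0, "spin": 0, "grip": 0},
    {"dx": 0, "dy": 0, "dz": 0, "spin": 0, "grip": 0},
    {"dx": 0, "dy": 0, "dz": 0, "spin": 0, "grip": 0},
    {"dx": 0, "dy": 0, "dz": 0, "spin": 0, "grip": 0},
    {"dx": 0, "dy": 0, "dz": 0, "spin": 0, "grip": 0},
    {"dx": 0, "dy": 0, "dz": 0, "spin": 0, "grip": 0}
  ]
}}

```text
time_s: 50.57
tcp_pos: [0.477, 0.1134, 0.0164]
eef_rot: [-180.0, 0.0, -84.1]
contact_force: [-1.3, 0.1, 4.8]
gripper_width: 0.0114
```

```bash
python3 - <<'E'
from h import *
s=r.get_state();print(s['tcp_pos'],s['contact_force'],s['gripper_width'])
cal=r.get_calibration('wrist');im=cap('wrist','v_w.png')
cv2.imwrite('pics/v2.png',cv2.resize(im[110:250,130:370],(720,420),interpolation=cv2.INTER_CUBIC))
E
```

```text
[0.47696938 0.1133604  0.01637349] [-1.3215981   0.08998982  4.80038556] 0.011368639436471518
```

View pics/v2.png

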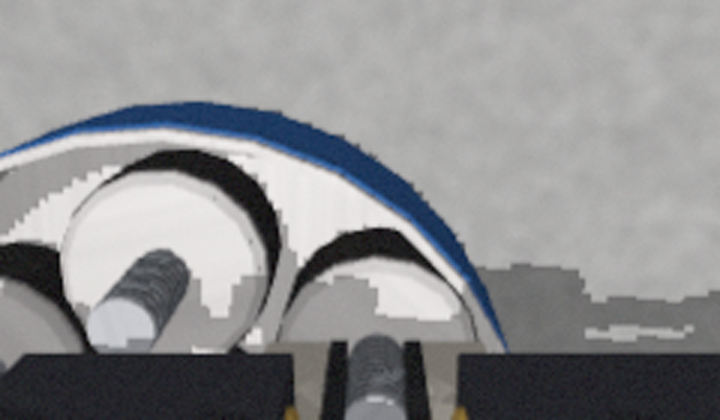

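The pads are on the displaced mount's stud, and the mount is against the wall. I'll draw it inward.

Call:
{"api": "servo_tool", "payload": {
  "targets": [
    {"dx": 0, "dy": 0, "dz": 0.2, "spin": 0, "grip": 0},
    {"dx": 0.15, "dy": 0.1, "dz": 0.2, "spin": 0, "grip": 0},
    {"dx": 0.3, "dy": 0.2, "dz": 0.2, "spin": 0, "grip": 0},
    {"dx": 0.45, "dy": 0.35, "dz": 0.2, "spin": 0, "grip": 0},
    {"dx": 0.45, "dy": 0.35, "dz": 0.2, "spin": 0, "grip": 0},
    {"dx": 0.45, "dy": 0.35, "dz": 0.1, "spin": 0, "grip": 0},
    {"dx": 0.45, "dy": 0.35, "dz": 0, "spin": 0, "grip": 0},
    {"dx": 0.45, "dy": 0.35, "dz": 0, "spin": 0, "grip": 0},
    {"dx": 0.45, "dy": 0.35, "dz": 0, "spin": 0, "grip": 0},
    {"dx": 0.45, "dy": 0.35, "dz": 0, "spin": 0, "grip": 0}
  ]
}}

```text
time_s: 51.45
tcp_pos: [0.4814, 0.1168, 0.0164]
eef_rot: [-180.0, 0.0, -84.1]
contact_force: [-3.1, 0.0, 6.2]
gripper_width: 0.0111
```

Call:
{"api": "servo_tool", "payload": {
  "targets": [
    {"dx": 0, "dy": 0, "dz": 0, "spin": 0, "grip": 30},
    {"dx": 0, "dy": 0, "dz": 0, "spin": 0, "grip": 30},
    {"dx": 0, "dy": 0, "dz": 0, "spin": 0, "grip": 30},
    {"dx": 0, "dy": 0, "dz": 0, "spin": 0, "grip": 30},
    {"dx": 0, "dy": 0, "dz": 0, "spin": 0, "grip": 30},
    {"dx": 0, "dy": 0, "dz": 1, "spin": 0, "grip": 30},
    {"dx": 0, "dy": 0, "dz": 3, "spin": 0, "grip": 30},
    {"dx": 0, "dy": 0, "dz": 6, "spin": 0, "grip": 30},
    {"dx": 1, "dy": -2, "dz": 10, "spin": 0, "grip": 80},
    {"dx": 3, "dy": -5, "dz": 13, "spin": 0, "grip": 80}
  ]
}}

```text
time_s: 52.28
tcp_pos: [0.5074, 0.0732, 0.1427]
eef_rot: [-179.9, 0.0, -83.9]
contact_force: [1.6, 1.3, -0.7]
gripper_width: 0.0346
```

Call:
{"api": "servo_tool", "payload": {
  "targets": [
    {"dx": 1, "dy": -2, "dz": 2, "spin": 0, "grip": 80},
    {"dx": 1, "dy": -2, "dz": 2, "spin": 0, "grip": 80},
    {"dx": 1, "dy": -2, "dz": 2, "spin": 0, "grip": 80},
    {"dx": 1, "dy": -2, "dz": 2, "spin": 0, "grip": 80},
    {"dx": 1, "dy": -2, "dz": 2, "spin": 0, "grip": 80},
    {"dx": 1, "dy": -2, "dz": 2, "spin": 0, "grip": 80},
    {"dx": 1, "dy": -2, "dz": 2, "spin": 0, "grip": 80},
    {"dx": 1, "dy": -2, "dz": 2, "spin": 0, "grip": 80},
    {"dx": 1, "dy": -2, "dz": 2, "spin": 0, "grip": 80},
    {"dx": 1, "dy": -2, "dz": 2, "spin": 0, "grip": 80}
  ]
}}

```text
time_s: 53.12
tcp_pos: [0.5174, 0.0527, 0.1599]
eef_rot: [180.0, -0.0, -84.1]
contact_force: [0.2, -0.0, 0.0]
gripper_width: 0.0701
```

```bash
python3 - <<'E'
from h import *
s=r.get_state();print(s['time_s'],s['tcp_pos'])
cal=r.get_calibration('wrist');im=cap('wrist','w_w.png');f=rimfit('wrist',im,.519,.1437,cal);print('rim',f[0])
P=[]
for n in('yellow_mount','mount1'):
    for d in r.cut_out(n,'wrist'):
        q,A=locate('wrist',d['mask'],.003,cal)
        if d['p']>.3 and np.hypot(*(q-f[0]))<.07: P.append(q);print(n,round(d['p'],2),q.round(4),int(d['mask'].sum()),round(A),plate(im,cal,q,.033)) 
P=np.array(P)
print((np.linalg.norm(P[:,None]-P[None],axis=2)*1000).round(1))
t=cap('top','w_top.png');print('top rim',rimfit('top',t,.52,.145))
for o in mounts('top',t,.003): print(o)
cv2.imwrite('pics/w2.png',cv2.resize(im[100:280,150:370],(733,600),interpolation=cv2.INTER_CUBIC))
E
```

```text
53.1167 [0.51743536 0.0526756  0.15985878]
rim [0.5190836 0.1436721]
yellow_mount 0.87 [0.5213 0.1438] 891 1269 (array([0.5209, 0.1432, 0.0219]), np.float64(-57.8))
mount1 0.93 [0.5257 0.0996] 1157 1303 (array([0.5252, 0.0974, 0.0218]), np.float64(-72.1))
mount1 0.89 [0.5609 0.1608] 321 1288 (array([0.5591, 0.1693, 0.0205]), np.float64(-28.0))
mount1 0.74 [0.5639 0.126 ] 1131 1302 (array([0.5624, 0.1239, 0.021 ]), np.float64(-63.2))
mount1 0.66 [0.4819 0.1163] 1168 1289 (array([0.4824, 0.1149, 0.0218]), np.float64(-56.6))
[[ 0.  44.5 43.1 46.2 48.1]
 [44.5  0.  70.6 46.4 46.9]
 [43.1 70.6  0.  34.9 90.7]
 [46.2 46.4 34.9  0.  82.6]
 [48.1 46.9 90.7 82.6  0. ]]
top rim (array([0.51971809, 0.13986399]), np.float64(-13.462806701660156))
('mount1', 0.78, [0.3462, -0.1903], 'hue', 171, 384, 460)
('mount1', 0.6, [0.3728, -0.0336], 'hue', 111, 389, 436)
```

View pics/w2.png

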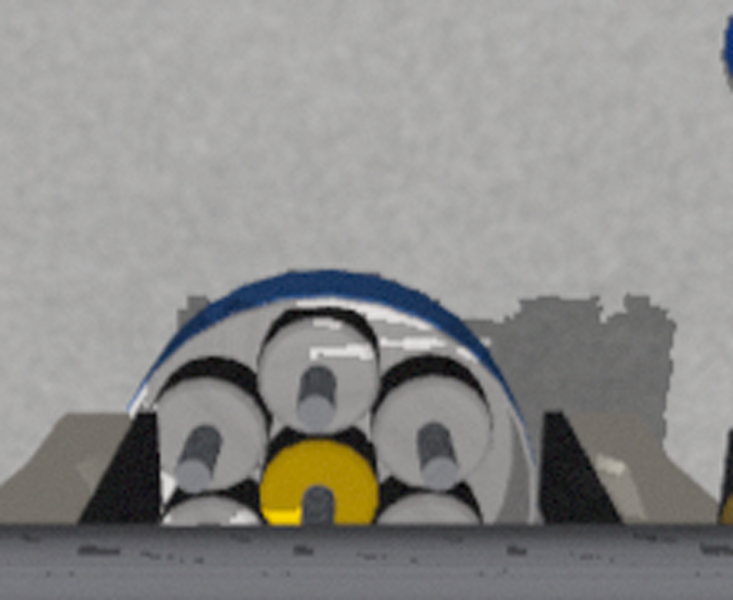

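The wrist view shows the ring tight: three bare mounts around yellow at zoomed (318,375), (210,430) and (435,430), with two more behind. Next I need the lid pose from the top and scene images.

```bash
cat >> h.py <<'E'
def tab(th,yaw,c=(.5203,.1455),s=.171,n=.006,w=0):
    a=np.deg2rad(yaw);ex=np.array([np.cos(a),np.sin(a),0]);ey=np.array([-np.sin(a),np.cos(a),0]);z=np.array([0,0,1.])
    return np.r_[c,.042]+.083*ey+s*(-np.cos(th)*ey+np.sin(th)*z)+n*(np.sin(th)*ey+np.cos(th)*z)+w*ex
E
python3 - <<'E'
from h import *
for th in(1.85,1.95,2.05,2.15):
    P=np.array([proj('top',tab(th,6,s=s,n=n,w=w)) for s in(.162,.180) for n in(.0035,.0085) for w in(-.022,.022)])
    print(th,P.min(0).round(1),P.max(0).round(1),tab(th,6).round(4), 'scene',proj('scene',tab(th,6,s=.18)).round(1))
print('hinge yaw: tab px v for yaw',[(y,proj('top',tab(2,y))[1].round(1),proj('top',tab(0,y,s=0,n=0))) for y in(3,6,9)])
b=cv2.imread('pics/a_scene.png');g=cv2.imread('pics/t_top.png')
# tab grey pixels in top
h=cv2.cvtColor(g,cv2.COLOR_BGR2HSV)[195:236,40:62];m=(h[...,1]<70)&(h[...,2]>120);v,u=np.nonzero(m);print('tab px',u.min()+40,u.max()+40,v.min()+195,v.max()+195,u.mean()+40,v.mean()+195)
# scene tab
h=cv2.cvtColor(b,cv2.COLOR_BGR2HSV)[90:115,335:370];m=(h[...,1]<60)&(h[...,2]>150);v,u=np.nonzero(m);print('scene tab',u.min()+335,u.max()+335,v.min()+90,v.max()+90)
E
```

```text
1.85 [ 50.3 203.8] [ 62.6 231.1] [0.5061 0.2806 0.2047] scene [347.6  98.7]
1.95 [ 42.1 205. ] [ 55. 232.] [0.5044 0.2965 0.1986] scene [351.5  98.3]
2.05 [ 34.9 206.1] [ 48.4 232.9] [0.5028 0.3118 0.191 ] scene [355.   98.6]
2.15 [ 29.  207.1] [ 42.7 233.6] [0.5013 0.3261 0.1818] scene [358.1  99.4]
hinge yaw: tab px v for yaw [(3, np.float64(213.8), array([120.32757743, 213.98868656])), (6, np.float64(218.8), array([120.42844081, 216.09248657])), (9, np.float64(223.8), array([120.64024621, 218.18701127]))]
tab px 40 57 195 235 46.96808510638298 215.23936170212767
scene tab 345 355 96 103
```

Call:
{"api": "servo_tool", "payload": {
  "targets": [
    {"dx": 0, "dy": 0, "dz": 4, "spin": -0.02, "grip": 80},
    {"dx": 0, "dy": 0, "dz": 8, "spin": -0.02, "grip": 80},
    {"dx": 0, "dy": 0, "dz": 12, "spin": -0.02, "grip": 80},
    {"dx": 0, "dy": 0, "dz": 14, "spin": -0.02, "grip": 80},
    {"dx": -0.2, "dy": 4, "dz": 14, "spin": -0.02, "grip": 80},
    {"dx": -0.4, "dy": 8, "dz": 14, "spin": -0.02, "grip": 80},
    {"dx": -0.6, "dy": 12, "dz": 14, "spin": -0.02, "grip": 80},
    {"dx": -0.8, "dy": 16, "dz": 14, "spin": -0.02, "grip": 80},
    {"dx": -0.9, "dy": 20, "dz": 14, "spin": -0.02, "grip": 80},
    {"dx": -0.9, "dy": 23.4, "dz": 14, "spin": -0.02, "grip": 80}
  ]
}}

```text
time_s: 54.25
tcp_pos: [0.508, 0.2889, 0.3002]
eef_rot: [-180.0, 0.0, -85.2]
contact_force: [0.9, 0.3, -0.5]
gripper_width: 0.0699
```

Call:
{"api": "servo_tool", "payload": {
  "targets": [
    {"dx": 0, "dy": 0, "dz": 0, "spin": 0, "grip": 80},
    {"dx": 0, "dy": 0, "dz": 0, "spin": 0, "grip": 80},
    {"dx": 0, "dy": 0, "dz": 0, "spin": 0, "grip": 80},
    {"dx": 0, "dy": 0, "dz": 0, "spin": 0, "grip": 80},
    {"dx": 0, "dy": 0, "dz": 0, "spin": 0, "grip": 80},
    {"dx": 0, "dy": 0, "dz": 0, "spin": 0, "grip": 80},
    {"dx": 0, "dy": 0, "dz": 0, "spin": 0, "grip": 80},
    {"dx": 0, "dy": 0, "dz": 0, "spin": 0, "grip": 80},
    {"dx": 0, "dy": 0, "dz": 0, "spin": 0, "grip": 80},
    {"dx": 0, "dy": 0, "dz": 0, "spin": 0, "grip": 80}
  ]
}}

```text
time_s: 55.08
tcp_pos: [0.5086, 0.2863, 0.3001]
eef_rot: [-180.0, 0.0, -85.3]
contact_force: [-0.1, -0.8, -0.4]
gripper_width: 0.0701
```

```bash
python3 - <<'E'
from h import *
s=r.get_state();print(s['time_s'],s['tcp_pos'],s['eef_rot'])
cal=r.get_calibration('wrist');im=cap('wrist','x_w.png')
P=[proj('wrist',tab(1.895,4.6,c=(.5193,.1445),s=ss,w=w),cal) for ss in(.162,.18) for w in(-.022,.022)];print(np.round(P,1).tolist())
for p in P: cv2.circle(im,tuple(int(a) for a in p),2,(0,0,255),-1)
for a,b in C:
    p=proj('wrist',[.519+.0765*a,.1437+.0765*b,.042],cal);cv2.circle(im,tuple(int(q) for q in p),1,(0,255,0),-1)
t=cap('top','x_top.png')
for o in mounts('top',t,.003): print(o)
sc=cap('scene','x_sc.png')
cv2.imwrite('pics/x2.png',np.vstack([cv2.resize(im,(600,450))[130:],np.hstack([cv2.resize(t[155:275,40:215],(300,206)),cv2.resize(sc[80:220,250:400],(300,206))])]))
E
```

```text
55.0833 [0.5085965  0.28630394 0.30007791] [-1.79995660e+02  6.71320399e-03 -8.52619624e+01]
[[276.9, 180.0], [235.9, 179.9], [278.0, 189.7], [234.9, 189.6]]
('yellow_mount', 0.76, [0.5214, 0.1456], 'hue', 23, 413, 444)
('mount1', 0.96, [0.5641, 0.1263], 'hue', -1, 381, 431)
('mount1', 0.95, [0.5598, 0.1728], 'hue', -1, 426, 448)
('mount1', 0.88, [0.4786, 0.1634], 'hue', -1, 385, 453)
('mount1', 0.88, [0.3733, -0.0338], 'hue', 111, 378, 432)
('mount1', 0.86, [0.5258, 0.0986], 'hue', -1, 382, 426)
('mount1', 0.71, [0.4818, 0.1157], 'hue', -1, 382, 436)
('mount1', 0.65, [0.5132, 0.2664], 'hue', 109, 7463, 483)
('mount1', 0.56, [0.3462, -0.1902], 'hue', 171, 401, 460)
```

View pics/x2.png

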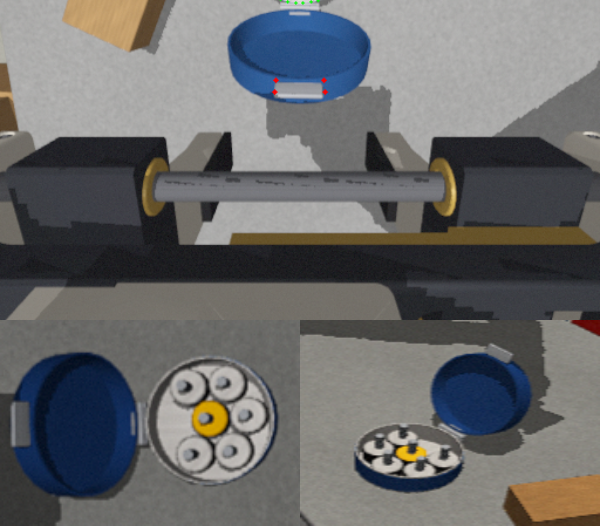

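The ring is complete, with the free place at the hinge, and the predicted tab corners match the image. Now I'll pinch the tab.

Call:
{"api": "servo_tool", "payload": {
  "targets": [
    {"dx": 0, "dy": 0, "dz": -3, "spin": 0, "grip": 80},
    {"dx": 0, "dy": 0, "dz": -6, "spin": 0, "grip": 80},
    {"dx": 0, "dy": 0, "dz": -8, "spin": 0, "grip": 80},
    {"dx": 0, "dy": 0, "dz": -10, "spin": 0, "grip": 80},
    {"dx": 0, "dy": 0, "dz": -11, "spin": 0, "grip": 80},
    {"dx": 0, "dy": 0, "dz": -12, "spin": 0, "grip": 80},
    {"dx": 0, "dy": 0, "dz": -13, "spin": 0, "grip": 80},
    {"dx": 0, "dy": 0, "dz": -13.6, "spin": 0, "grip": 80},
    {"dx": 0, "dy": 0, "dz": -13.6, "spin": 0, "grip": 80},
    {"dx": 0, "dy": 0, "dz": -13.6, "spin": 0, "grip": 80}
  ]
}}

```text
time_s: 56.17
tcp_pos: [0.5088, 0.2866, 0.1643]
eef_rot: [-180.0, 0.0, -85.2]
contact_force: [0.8, 0.4, 0.3]
gripper_width: 0.0699
```

Call:
{"api": "servo_tool", "payload": {
  "targets": [
    {"dx": 0, "dy": 0, "dz": 0, "spin": 0, "grip": 30},
    {"dx": 0, "dy": 0, "dz": 0, "spin": 0, "grip": 30},
    {"dx": 0, "dy": 0, "dz": 0, "spin": 0, "grip": 30},
    {"dx": 0, "dy": 0, "dz": 0, "spin": 0, "grip": 30},
    {"dx": 0, "dy": 0, "dz": 0, "spin": 0, "grip": 30},
    {"dx": 0, "dy": 0, "dz": 0, "spin": 0, "grip": 30},
    {"dx": 0, "dy": 0, "dz": 0, "spin": 0, "grip": 30},
    {"dx": 0, "dy": 0, "dz": 0, "spin": 0, "grip": 30},
    {"dx": 0, "dy": 0, "dz": 0, "spin": 0, "grip": 30},
    {"dx": 0, "dy": 0, "dz": 0, "spin": 0, "grip": 30}
  ],
  "squeeze": 25
}}

```text
time_s: 57.0
tcp_pos: [0.509, 0.2867, 0.1644]
eef_rot: [-179.9, 0.0, -85.2]
contact_force: [3.4, -0.5, 2.0]
gripper_width: 0.0436
```

```bash
python3 - <<'E'
from h import *
p0=tab(1.895,4.6,s=.172)
for th in(1.895,1.8,1.7,1.6,1.5,1.4,1.3,1.2,1.1,1.0,.9,.8,.7):
    print(th,((tab(th,4.6,s=.172)-p0)*100).round(2).tolist())
# push point: tip on s=.145,n=.033 in TCP frame
for th in(.7,.6,.5,.4,.3,.2,.1,0): print('push',th,(tab(th,4.6,c=(.5193,.1445),s=.145,n=.033)-[0,0,.033]).round(4).tolist())
E
```

```text
1.895 [0.0, 0.0, 0.0]
1.8 [0.12, -1.55, 0.5]
1.7 [0.26, -3.23, 0.87]
1.6 [0.4, -4.93, 1.06]
1.5 [0.53, -6.64, 1.09]
1.4 [0.67, -8.35, 0.94]
1.3 [0.81, -10.04, 0.62]
1.2 [0.94, -11.68, 0.14]
1.1 [1.07, -13.27, -0.51]
1.0 [1.19, -14.79, -1.32]
0.9 [1.3, -16.22, -2.27]
0.8 [1.41, -17.54, -3.36]
0.7 [1.51, -18.76, -4.57]
push 0.7 [0.5198, 0.1379, 0.1277]
push 0.6 [0.5207, 0.1265, 0.1181]
push 0.5 [0.5216, 0.1162, 0.1075]
push 0.4 [0.5223, 0.1069, 0.0959]
push 0.3 [0.523, 0.0989, 0.0834]
push 0.2 [0.5235, 0.0921, 0.0701]
push 0.1 [0.524, 0.0867, 0.0563]
push 0 [0.5243, 0.0827, 0.042]
```

Tab gripped (43.6 mm). I'll follow the arc slowly.

Call:
{"api": "servo_tool", "payload": {
  "targets": [
    {"dx": 0.06, "dy": -0.75, "dz": 0.27, "spin": 0, "grip": 30},
    {"dx": 0.12, "dy": -1.55, "dz": 0.5, "spin": 0, "grip": 30},
    {"dx": 0.19, "dy": -2.4, "dz": 0.7, "spin": 0, "grip": 30},
    {"dx": 0.26, "dy": -3.23, "dz": 0.87, "spin": 0, "grip": 30},
    {"dx": 0.33, "dy": -4.1, "dz": 0.98, "spin": 0, "grip": 30},
    {"dx": 0.4, "dy": -4.93, "dz": 1.06, "spin": 0, "grip": 30},
    {"dx": 0.46, "dy": -5.8, "dz": 1.09, "spin": 0, "grip": 30},
    {"dx": 0.53, "dy": -6.64, "dz": 1.09, "spin": 0, "grip": 30},
    {"dx": 0.6, "dy": -7.5, "dz": 1.03, "spin": 0, "grip": 30},
    {"dx": 0.67, "dy": -8.35, "dz": 0.94, "spin": 0, "grip": 30}
  ]
}}

```text
time_s: 57.83
tcp_pos: [0.5146, 0.2025, 0.1755]
eef_rot: [-180.0, 0.1, -85.2]
contact_force: [-8.4, 1.7, 16.4]
gripper_width: 0.0433
```

Call:
{"api": "servo_tool", "payload": {
  "targets": [
    {"dx": 0.07, "dy": -0.85, "dz": -0.14, "spin": 0, "grip": 30},
    {"dx": 0.14, "dy": -1.69, "dz": -0.32, "spin": 0, "grip": 30},
    {"dx": 0.2, "dy": -2.5, "dz": -0.54, "spin": 0, "grip": 30},
    {"dx": 0.27, "dy": -3.33, "dz": -0.8, "spin": 0, "grip": 30},
    {"dx": 0.34, "dy": -4.1, "dz": -1.1, "spin": 0, "grip": 30},
    {"dx": 0.4, "dy": -4.92, "dz": -1.45, "spin": 0, "grip": 30},
    {"dx": 0.46, "dy": -5.7, "dz": -1.83, "spin": 0, "grip": 30},
    {"dx": 0.52, "dy": -6.44, "dz": -2.26, "spin": 0, "grip": 30},
    {"dx": 0.58, "dy": -7.2, "dz": -2.72, "spin": 0, "grip": 30},
    {"dx": 0.63, "dy": -7.87, "dz": -3.21, "spin": 0, "grip": 30}
  ]
}}

```text
time_s: 58.67
tcp_pos: [0.5196, 0.1202, 0.143]
eef_rot: [179.8, -0.3, -85.2]
contact_force: [-8.4, -12.8, 21.4]
gripper_width: 0.0426
```

Call:
{"api": "servo_tool", "payload": {
  "targets": [
    {"dx": 0.05, "dy": -0.65, "dz": -0.53, "spin": 0, "grip": 30},
    {"dx": 0.11, "dy": -1.32, "dz": -1.09, "spin": 0, "grip": 30},
    {"dx": 0.16, "dy": -1.95, "dz": -1.68, "spin": 0, "grip": 30},
    {"dx": 0.21, "dy": -2.54, "dz": -2.3, "spin": 0, "grip": 30},
    {"dx": 0.21, "dy": -2.54, "dz": -2.3, "spin": 0, "grip": 30},
    {"dx": 0.21, "dy": -2.54, "dz": -2.3, "spin": 0, "grip": 30},
    {"dx": 0.21, "dy": -2.54, "dz": -2.3, "spin": 0, "grip": 30},
    {"dx": 0.21, "dy": -2.54, "dz": -2.3, "spin": 0, "grip": 30},
    {"dx": 0.21, "dy": -2.54, "dz": -2.3, "spin": 0, "grip": 30},
    {"dx": 0.21, "dy": -2.54, "dz": -2.3, "spin": 0, "grip": 30}
  ]
}}

```text
time_s: 59.5
tcp_pos: [0.521, 0.0939, 0.1189]
eef_rot: [179.7, -0.4, -85.3]
contact_force: [-4.2, -16.1, 13.6]
gripper_width: 0.043
```

```bash
python3 - <<'E'
from h import *
s=r.get_state();print(s['time_s'],s['tcp_pos'],s['contact_force'],s['gripper_width'])
t=cap('scene','y_sc.png');print([(round(d['p'],2),d['extent']) for d in r.cut_out('lid','scene')])
for th in(.6,.7,.8,1.9): print(th,proj('scene',tab(th,4.6,s=.18)).round(1))
E
```

```text
59.5 [0.52100677 0.09385441 0.11894576] [ -4.18109427 -16.12969572  13.64603197] 0.04300575434653453
[(0.93, [308.4, 142.7, 340.7, 165.7])]
0.6 [292.2 148. ]
0.7 [295.7 142.1]
0.8 [299.6 136.4]
1.9 [350.6  99. ]
```

Call:
{"api": "servo_tool", "payload": {
  "targets": [
    {"dx": 0, "dy": 0, "dz": 0, "spin": 0, "grip": 75},
    {"dx": 0, "dy": 0, "dz": 0, "spin": 0, "grip": 75},
    {"dx": 0, "dy": 0, "dz": 0, "spin": 0, "grip": 75},
    {"dx": 0, "dy": 0, "dz": 0, "spin": 0, "grip": 75},
    {"dx": 0, "dy": 0, "dz": 0, "spin": 0, "grip": 75},
    {"dx": 0, "dy": 0, "dz": 1, "spin": 0, "grip": 75},
    {"dx": 0, "dy": 0, "dz": 3, "spin": 0, "grip": 75},
    {"dx": 0, "dy": 0, "dz": 6, "spin": 0, "grip": 75},
    {"dx": 0, "dy": 0, "dz": 8, "spin": 0, "grip": 0},
    {"dx": 0, "dy": 1, "dz": 8, "spin": 0, "grip": 0}
  ]
}}

```text
time_s: 60.43
tcp_pos: [0.526, 0.1091, 0.2038]
eef_rot: [-179.6, 0.1, -85.2]
contact_force: [0.8, -0.5, 0.2]
gripper_width: 0.0575
```

Call:
{"api": "servo_tool", "payload": {
  "targets": [
    {"dx": 0, "dy": 1, "dz": 0, "spin": 0, "grip": 0},
    {"dx": 0, "dy": 2, "dz": 0, "spin": 0, "grip": 0},
    {"dx": 0, "dy": 3, "dz": 0, "spin": 0, "grip": 0},
    {"dx": 0, "dy": 3, "dz": 0, "spin": 0, "grip": 0},
    {"dx": 0, "dy": 3, "dz": 0, "spin": 0, "grip": 0},
    {"dx": 0, "dy": 3, "dz": 0, "spin": 0, "grip": 0},
    {"dx": 0, "dy": 3, "dz": 0, "spin": 0, "grip": 0},
    {"dx": 0, "dy": 3, "dz": 0, "spin": 0, "grip": 0},
    {"dx": 0, "dy": 3, "dz": 0, "spin": 0, "grip": 0},
    {"dx": 0, "dy": 3, "dz": 0, "spin": 0, "grip": 0}
  ]
}}

```text
time_s: 61.27
tcp_pos: [0.5236, 0.1386, 0.1983]
eef_rot: [180.0, -0.0, -85.3]
contact_force: [-0.1, -0.5, -0.2]
gripper_width: 0.0005
```

```bash
python3 - <<'E'
from h import *
s=r.get_state();print(s['time_s'],s['tcp_pos'],s['contact_force'],s['gripper_width'])
t=cap('scene','z_sc.png');print([(round(d['p'],2),d['extent']) for d in r.cut_out('lid','scene')])
A=cv2.resize(t[70:220,230:400],(680,600),interpolation=cv2.INTER_CUBIC)
for th,c in((.65,(0,0,255)),(.75,(0,255,0))):
    for w in(-.022,.022):
        p=(proj('scene',tab(th,4.6,s=.18,w=w))-[230,70])*4;cv2.circle(A,tuple(int(q) for q in p),3,c,-1)
cv2.imwrite('pics/z2.png',A)
E
```

```text
61.2667 [0.52363558 0.13862156 0.19831594] [-0.0655142  -0.53250044 -0.23804579] 0.0005015136030216983
[(0.66, [289.4, 123.7, 343.2, 166.8])]
```

View pics/z2.png

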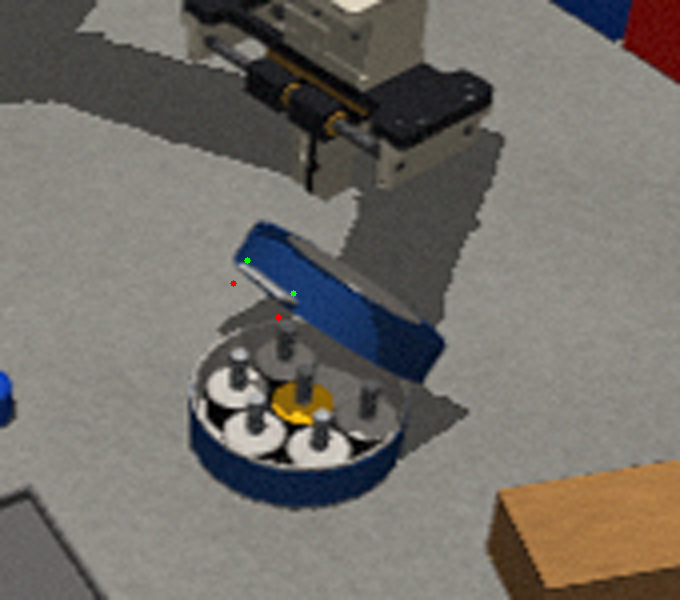

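The lid is at about 0.76 rad. The closed fingers are above it and the ring is intact. Now I'll press gently on the lid top.

Call:
{"api": "servo_tool", "payload": {
  "targets": [
    {"dx": -0.1, "dy": 0.8, "dz": -2, "spin": 0, "grip": 0},
    {"dx": -0.1, "dy": 0.9, "dz": -4, "spin": 0, "grip": 0},
    {"dx": -0.1, "dy": 0.9, "dz": -5, "spin": 0, "grip": 0},
    {"dx": -0.1, "dy": 0.6, "dz": -6, "spin": 0, "grip": 0},
    {"dx": -0.1, "dy": 0.4, "dz": -7, "spin": 0, "grip": 0},
    {"dx": -0.1, "dy": -0.2, "dz": -7.5, "spin": 0, "grip": 0},
    {"dx": -0.1, "dy": -0.8, "dz": -8, "spin": 0, "grip": 0},
    {"dx": -0.1, "dy": -1.3, "dz": -8.5, "spin": 0, "grip": 0},
    {"dx": -0.1, "dy": -1.8, "dz": -9, "spin": 0, "grip": 0},
    {"dx": -0.1, "dy": -2.3, "dz": -9.6, "spin": 0, "grip": 0}
  ]
}}

```text
time_s: 62.2
tcp_pos: [0.5231, 0.1154, 0.1024]
eef_rot: [-179.9, 0.0, -85.3]
contact_force: [-0.4, 1.6, 0.5]
gripper_width: 0.0004
```

Call:
{"api": "servo_tool", "payload": {
  "targets": [
    {"dx": 0, "dy": -0.4, "dz": -0.6, "spin": 0, "grip": 0},
    {"dx": 0, "dy": -0.7, "dz": -0.95, "spin": 0, "grip": 0},
    {"dx": 0, "dy": -0.95, "dz": -1.3, "spin": 0, "grip": 0},
    {"dx": 0, "dy": -1.2, "dz": -1.7, "spin": 0, "grip": 0},
    {"dx": 0, "dy": -1.35, "dz": -2, "spin": 0, "grip": 0},
    {"dx": 0, "dy": -1.5, "dz": -2.3, "spin": 0, "grip": 0},
    {"dx": 0, "dy": -1.65, "dz": -2.6, "spin": 0, "grip": 0},
    {"dx": 0, "dy": -1.8, "dz": -2.9, "spin": 0, "grip": 0},
    {"dx": 0, "dy": -1.95, "dz": -3.2, "spin": 0, "grip": 0},
    {"dx": 0, "dy": -1.95, "dz": -3.2, "spin": 0, "grip": 0}
  ]
}}

```text
time_s: 63.03
tcp_pos: [0.5222, 0.096, 0.0696]
eef_rot: [179.9, -0.0, -85.3]
contact_force: [0.3, 0.1, -0.2]
gripper_width: 0.0004
```

```bash
python3 - <<'E'
from h import *
s=r.get_state();print(s['time_s'],s['tcp_pos'],s['contact_force'],s['gripper_width'])
t=cap('scene','aa_sc.png')
A=cv2.resize(t[70:220,230:400],(680,600),interpolation=cv2.INTER_CUBIC);cv2.imwrite('pics/aa2.png',A)
print([(round(d['p'],2),d['extent']) for d in r.cut_out('lid','scene')])
E
```

```text
63.0333 [0.52217776 0.09604651 0.06961612] [ 0.31305861  0.06695264 -0.23048742] 0.00042347937445886543
[(0.68, [276.0, 142.2, 335.7, 183.3]), (0.54, [302.9, 185.6, 314.8, 185.6]), (0.51, [238.4, 269.0, 274.9, 310.0])]
```

Call:
{"api": "servo_tool", "payload": {
  "targets": [
    {"dx": 0, "dy": -0.1, "dz": -0.3, "spin": 0, "grip": 0},
    {"dx": 0, "dy": -0.2, "dz": -0.6, "spin": 0, "grip": 0},
    {"dx": 0, "dy": -0.3, "dz": -0.9, "spin": 0, "grip": 0},
    {"dx": 0, "dy": -0.4, "dz": -1.2, "spin": 0, "grip": 0},
    {"dx": 0, "dy": -0.5, "dz": -1.5, "spin": 0, "grip": 0},
    {"dx": 0, "dy": -0.6, "dz": -1.7, "spin": 0, "grip": 0},
    {"dx": 0, "dy": -0.6, "dz": -1.9, "spin": 0, "grip": 0},
    {"dx": 0, "dy": -0.7, "dz": -2.1, "spin": 0, "grip": 0},
    {"dx": 0, "dy": -0.7, "dz": -2.2, "spin": 0, "grip": 0},
    {"dx": 0, "dy": -0.7, "dz": -2.3, "spin": 0, "grip": 0}
  ]
}}

```text
time_s: 63.97
tcp_pos: [0.5225, 0.0892, 0.0472]
eef_rot: [180.0, -0.0, -85.2]
contact_force: [-2.7, -1.9, 10.7]
gripper_width: -0.0002
```

Call:
{"api": "servo_tool", "payload": {
  "targets": [
    {"dx": 0, "dy": 0, "dz": -0.05, "spin": 0, "grip": 0},
    {"dx": 0, "dy": 0, "dz": -0.1, "spin": 0, "grip": 0},
    {"dx": 0, "dy": 0, "dz": -0.15, "spin": 0, "grip": 0},
    {"dx": 0, "dy": -0.1, "dz": -0.2, "spin": 0, "grip": 0},
    {"dx": 0, "dy": -0.1, "dz": -0.25, "spin": 0, "grip": 0},
    {"dx": 0, "dy": -0.1, "dz": -0.3, "spin": 0, "grip": 0},
    {"dx": 0, "dy": -0.1, "dz": -0.35, "spin": 0, "grip": 0},
    {"dx": 0, "dy": -0.1, "dz": -0.4, "spin": 0, "grip": 0},
    {"dx": 0, "dy": -0.1, "dz": -0.4, "spin": 0, "grip": 0},
    {"dx": 0, "dy": -0.1, "dz": -0.4, "spin": 0, "grip": 0}
  ]
}}

```text
time_s: 64.8
tcp_pos: [0.5228, 0.0891, 0.0468]
eef_rot: [-179.9, 0.0, -85.2]
contact_force: [-15.9, 3.1, 36.8]
gripper_width: 0.0007
```

Call:
{"api": "servo_tool", "payload": {
  "targets": [
    {"dx": 0, "dy": 0, "dz": 0.5, "spin": 0, "grip": 0},
    {"dx": 0, "dy": 0, "dz": 2, "spin": 0, "grip": 0},
    {"dx": 0, "dy": 0, "dz": 5, "spin": 0, "grip": 0},
    {"dx": 0, "dy": -2, "dz": 9, "spin": 0, "grip": 0},
    {"dx": 0, "dy": -6, "dz": 12, "spin": 0, "grip": 0},
    {"dx": 0, "dy": -10, "dz": 14, "spin": 0, "grip": 0},
    {"dx": 0, "dy": -14, "dz": 14, "spin": 0, "grip": 0},
    {"dx": 0, "dy": -18, "dz": 14, "spin": 0, "grip": 0},
    {"dx": 0, "dy": -20, "dz": 14, "spin": 0, "grip": 0},
    {"dx": 0, "dy": -20, "dz": 14, "spin": 0, "grip": 0}
  ]
}}

```text
time_s: 65.63
tcp_pos: [0.5221, -0.1156, 0.1835]
eef_rot: [-180.0, -0.0, -85.5]
contact_force: [0.5, -0.1, -0.7]
gripper_width: 0.0005
```

```bash
python3 - <<'E'
from h import *
t=cap('scene','ab_sc.png');s=r.get_state();print(s['time_s'],s['tcp_pos'],s['contact_force'])
A=cv2.resize(t[110:210,250:360],(660,600),interpolation=cv2.INTER_CUBIC)
def dot(P,c):
    p=(proj('scene',P)-[250,110])*6;cv2.circle(A,tuple(int(q) for q in p),2,c,-1)
for a in np.linspace(0,2*np.pi,60):
    for th,c in((0,(0,255,0)),(.04,(0,0,255))):
        dot(tab(th,4.6,s=.083-.079*np.sin(a),n=.033,w=.079*np.cos(a)),c)
for w in(-.022,.022):
    dot(tab(0,4.6,s=.18,w=w),(0,255,0));dot(tab(.04,4.6,s=.18,w=w),(0,0,255))
cv2.imwrite('pics/ab2.png',A)
E
```

```text
65.6833 [ 0.52214679 -0.11395674  0.18324634] [-0.64597106  1.20746639 -0.07153867]
```

```bash
python3 - <<'E'
from h import *
from scipy.optimize import minimize
sc=cv2.imread('pics/ab_sc.png');tp=cap('top','ab_top.png')
aa=np.linspace(0,2*np.pi,120,endpoint=False)
def fit(cam,im):
    cal=r.get_calibration(cam);h=cv2.cvtColor(im,cv2.COLOR_BGR2HSV)
    g=cv2.GaussianBlur(im.astype(np.float32),(0,0),.8);G=sum(np.hypot(cv2.Sobel(g[...,k],cv2.CV_32F,1,0),cv2.Sobel(g[...,k],cv2.CV_32F,0,1)) for k in range(3))
    def S(p):
        th,x,y=p;P=np.array([proj(cam,tab(th,4.6,c=(.5203+x,.1455+y),s=.083-.079*np.sin(a),n=.033,w=.079*np.cos(a)),cal) for a in aa]).astype(np.float32)
        return -cv2.remap(G,P[:,0].reshape(1,-1),P[:,1].reshape(1,-1),cv2.INTER_LINEAR).mean()
    c=sorted((S((th,x,y)),th,x,y) for th in np.arange(-.04,.13,.02) for x in(-.003,0,.003) for y in(-.003,0,.003))[:3]
    for b in c[:2]:
        s=minimize(S,b[1:],method='Nelder-Mead',options=dict(initial_simplex=np.array(b[1:])+np.vstack([np.zeros(3),np.diag([.01,.001,.001])])))
        print(cam,s.x.round(4),round(s.fun,1))
    for th in(-.02,0,.02,.04,.06): print('  fixed',th,round(min(S((th,x,y)) for x in np.arange(-.004,.005,.001) for y in np.arange(-.004,.005,.001)),1))
fit('scene',sc);fit('top',tp)
# tab pixels in scene: light gray near projected tab
p=proj('scene',tab(0,4.6,s=.172)).astype(int);print('tab exp shut',[proj('scene',tab(t,4.6,s=.176,n=.0085)).round(1).tolist() for t in(0,.03,.06)])
hv=cv2.cvtColor(sc,cv2.COLOR_BGR2HSV)[p[1]-14:p[1]+12,p[0]-16:p[0]+16];m=(hv[...,1]<60)&(hv[...,2]>150);v,u=np.nonzero(m)
print(len(u),p,(u.mean()+p[0]-16).round(1) if len(u) else 0,(v.mean()+p[1]-14).round(1) if len(u) else 0)
for o in('lid','tin'): print(o,[(round(d['p'],2),d['extent']) for d in r.cut_out(o,'top')])
E
```

```text
scene [ 0.0221  0.0005 -0.0094] -373.0
scene [ 0.0211  0.0005 -0.0094] -372.9
  fixed -0.02 -345.4
  fixed 0 -321.6
  fixed 0.02 -268.1
  fixed 0.04 -222.0
  fixed 0.06 -195.3
top [ 0.1228 -0.0028  0.0028] -82.6
top [ 1.026e-01 -3.300e-03 -1.000e-04] -82.6
  fixed -0.02 -81.1
  fixed 0 -81.1
  fixed 0.02 -81.2
  fixed 0.04 -81.7
  fixed 0.06 -81.8
tab exp shut [[282.0, 179.8], [282.1, 178.4], [282.3, 176.9]]
118 [283 179] 285.3 175.2
lid []
tin []
```

Call:
{"api": "servo_tool", "payload": {
  "targets": [
    {"dx": 0, "dy": -4, "dz": 2, "spin": 0, "grip": 0},
    {"dx": 0, "dy": -8, "dz": 4, "spin": 0, "grip": 0},
    {"dx": 0, "dy": -12, "dz": 6, "spin": 0, "grip": 0},
    {"dx": 0, "dy": -16, "dz": 8, "spin": 0, "grip": 0},
    {"dx": 0, "dy": -20, "dz": 8, "spin": 0, "grip": 0},
    {"dx": 0, "dy": -22, "dz": 8, "spin": 0, "grip": 0},
    {"dx": 0, "dy": -22, "dz": 8, "spin": 0, "grip": 0},
    {"dx": 0, "dy": -22, "dz": 8, "spin": 0, "grip": 0},
    {"dx": 0, "dy": -22, "dz": 8, "spin": 0, "grip": 0},
    {"dx": 0, "dy": -22, "dz": 8, "spin": 0, "grip": 0}
  ]
}}

```text
time_s: 66.67
tcp_pos: [0.523, -0.3301, 0.2632]
eef_rot: [180.0, 0.0, -85.1]
contact_force: [-0.3, 0.6, 0.8]
gripper_width: 0.0002
```

```bash
cat > fit.py <<'E'
from h import *
from scipy.optimize import minimize
aa=np.linspace(0,2*np.pi,120,endpoint=False)
def fit(cam,im,b0,rim=False,yaw=4.6,sg=1):
    cal=r.get_calibration(cam)
    g=cv2.GaussianBlur(im.astype(np.float32),(0,0),.8);G=sum(np.hypot(cv2.Sobel(g[...,k],cv2.CV_32F,1,0),cv2.Sobel(g[...,k],cv2.CV_32F,0,1)) for k in range(3))
    def S(th,x,y):
        if rim: P=[proj(cam,[.5203+x+.078*np.cos(a),.1455+y+.078*np.sin(a),.042],cal) for a in aa if -1.2*np.pi<((a+np.pi*1.2)%(2*np.pi))-1.2*np.pi<.2*np.pi]
        else: P=[proj(cam,tab(th,yaw,c=(.5203+x,.1455+y),s=.083-.079*np.sin(a),n=.033,w=.079*np.cos(a)),cal) for a in aa]
        P=np.array(P,np.float32);return cv2.remap(G,P[:,0].reshape(1,-1),P[:,1].reshape(1,-1),cv2.INTER_LINEAR).mean()
    if rim: return max((S(0,x,y),round(x,4),round(y,4)) for x in np.arange(-.006,.0061,.0005) for y in np.arange(-.006,.0061,.0005))
    return sorted([(round(float(S(t,*b0)),1),round(t,3)) for t in np.arange(-.06,.121,.01)],reverse=True)[:6]
E
python3 - <<'E'
from fit import *
t=cap('top','ac_top.png');sc=cap('scene','ac_sc.png');x_sc=cv2.imread('pics/x_sc.png');x_t=cv2.imread('pics/a_top.png')
a=fit('scene',x_sc,None,True);b=fit('top',x_t,None,True);print('rim bias',a,b)
print('scene',fit('scene',sc,a[1:]));print('top',fit('top',t,b[1:]))
for o in('lid','lid_tab','tin'): print(o,[(round(d['p'],2),d['extent'],int(d['mask'].sum())) for d in r.cut_out(o,'top')])
print([ (th,proj('top',tab(th,4.6,s=.18)).round(1)) for th in(0,.05)])
E
```

```text
rim bias (np.float32(668.7835), np.float64(-0.001), np.float64(-0.0045)) (np.float32(464.4809), np.float64(0.0), np.float64(-0.0015))
scene [(450.5, np.float64(-0.01)), (446.7, np.float64(-0.02)), (441.6, np.float64(0.0)), (432.5, np.float64(-0.03)), (415.4, np.float64(0.01)), (414.0, np.float64(-0.04))]
top [(488.6, np.float64(-0.06)), (473.1, np.float64(-0.05)), (454.4, np.float64(-0.04)), (435.7, np.float64(-0.03)), (418.0, np.float64(-0.02)), (400.4, np.float64(-0.01))]
lid [(0.72, [118.4, 172.5, 213.6, 251.4], 5149)]
lid_tab [(0.66, [120.0, 174.4, 210.5, 254.5], 5243), (0.23, [252.8, 162.8, 345.4, 253.3], 6560)]
tin []
[(0, array([207.4, 208.6])), (0.05, array([206.7, 208.4]))]
```

The scene fit, corrected for the rim bias, gives θ ≈ -0.01 (shut). As an independent check I'll touch the lid top lightly near the hinge and compare heights.

Call:
{"api": "servo_tool", "payload": {
  "targets": [
    {"dx": 0, "dy": 4, "dz": 0, "spin": 0, "grip": 0},
    {"dx": 0, "dy": 8, "dz": 0, "spin": 0, "grip": 0},
    {"dx": 0, "dy": 12, "dz": 0, "spin": 0, "grip": 0},
    {"dx": 0, "dy": 16, "dz": 0, "spin": 0, "grip": 0},
    {"dx": 0, "dy": 20, "dz": 0, "spin": 0, "grip": 0},
    {"dx": -0.2, "dy": 24, "dz": 0, "spin": 0, "grip": 0},
    {"dx": -0.4, "dy": 28, "dz": 0, "spin": 0, "grip": 0},
    {"dx": -0.5, "dy": 32, "dz": 0, "spin": 0, "grip": 0},
    {"dx": -0.6, "dy": 36, "dz": 0, "spin": 0, "grip": 0},
    {"dx": -0.7, "dy": 40, "dz": 0, "spin": 0, "grip": 0}
  ]
}}

```text
time_s: 67.75
tcp_pos: [0.515, 0.0706, 0.2639]
eef_rot: [-179.9, 0.0, -85.2]
contact_force: [1.0, -0.7, 0.6]
gripper_width: 0.0006
```

Call:
{"api": "servo_tool", "payload": {
  "targets": [
    {"dx": 0, "dy": 4, "dz": 0, "spin": 0, "grip": 0},
    {"dx": 0, "dy": 8, "dz": -1, "spin": 0, "grip": 0},
    {"dx": 0, "dy": 12, "dz": -4, "spin": 0, "grip": 0},
    {"dx": 0, "dy": 12.2, "dz": -8, "spin": 0, "grip": 0},
    {"dx": 0, "dy": 12.2, "dz": -12, "spin": 0, "grip": 0},
    {"dx": 0, "dy": 12.2, "dz": -16, "spin": 0, "grip": 0},
    {"dx": 0, "dy": 12.2, "dz": -18, "spin": 0, "grip": 0},
    {"dx": 0, "dy": 12.2, "dz": -19.5, "spin": 0, "grip": 0},
    {"dx": 0, "dy": 12.2, "dz": -20.5, "spin": 0, "grip": 0},
    {"dx": 0, "dy": 12.2, "dz": -20.8, "spin": 0, "grip": 0}
  ]
}}

```text
time_s: 68.58
tcp_pos: [0.5148, 0.1901, 0.0539]
eef_rot: [179.9, -0.1, -85.2]
contact_force: [0.5, -0.2, -0.1]
gripper_width: 0.0002
```

Call:
{"api": "servo_tool", "payload": {
  "targets": [
    {"dx": 0, "dy": 0, "dz": -0.1, "spin": 0, "grip": 0},
    {"dx": 0, "dy": 0, "dz": -0.2, "spin": 0, "grip": 0},
    {"dx": 0, "dy": 0, "dz": -0.3, "spin": 0, "grip": 0},
    {"dx": 0, "dy": 0, "dz": -0.4, "spin": 0, "grip": 0},
    {"dx": 0, "dy": 0, "dz": -0.5, "spin": 0, "grip": 0},
    {"dx": 0, "dy": 0, "dz": -0.6, "spin": 0, "grip": 0},
    {"dx": 0, "dy": 0, "dz": -0.7, "spin": 0, "grip": 0},
    {"dx": 0, "dy": 0, "dz": -0.75, "spin": 0, "grip": 0},
    {"dx": 0, "dy": 0, "dz": -0.75, "spin": 0, "grip": 0},
    {"dx": 0, "dy": 0, "dz": -0.75, "spin": 0, "grip": 0}
  ]
}}

```text
time_s: 69.42
tcp_pos: [0.5156, 0.1904, 0.0478]
eef_rot: [180.0, -0.0, -85.2]
contact_force: [0.7, 0.0, -0.3]
gripper_width: 0.0005
```

Call:
{"api": "servo_tool", "payload": {
  "targets": [
    {"dx": 0, "dy": 0, "dz": -0.04, "spin": 0, "grip": 0},
    {"dx": 0, "dy": 0, "dz": -0.08, "spin": 0, "grip": 0},
    {"dx": 0, "dy": 0, "dz": -0.08, "spin": 0, "grip": 0},
    {"dx": 0, "dy": 0, "dz": -0.08, "spin": 0, "grip": 0},
    {"dx": 0, "dy": 0, "dz": -0.1, "spin": 0, "grip": 0},
    {"dx": 0, "dy": 0, "dz": -0.1, "spin": 0, "grip": 0},
    {"dx": 0, "dy": 0, "dz": -0.1, "spin": 0, "grip": 0},
    {"dx": 0, "dy": 0, "dz": -0.1, "spin": 0, "grip": 0},
    {"dx": 0, "dy": 0, "dz": -0.1, "spin": 0, "grip": 0},
    {"dx": 0, "dy": 0, "dz": -0.1, "spin": 0, "grip": 0}
  ]
}}

```text
time_s: 70.25
tcp_pos: [0.5157, 0.1904, 0.0473]
eef_rot: [-180.0, 0.0, -85.2]
contact_force: [-1.5, 0.4, 5.5]
gripper_width: -0.0002
```

Call:
{"api": "servo_tool", "payload": {
  "targets": [
    {"dx": 0, "dy": 0, "dz": -0.04, "spin": 0, "grip": 0},
    {"dx": 0, "dy": 0, "dz": -0.08, "spin": 0, "grip": 0},
    {"dx": 0, "dy": 0, "dz": -0.08, "spin": 0, "grip": 0},
    {"dx": 0, "dy": 0, "dz": -0.08, "spin": 0, "grip": 0},
    {"dx": 0, "dy": 0, "dz": -0.1, "spin": 0, "grip": 0},
    {"dx": 0, "dy": 0, "dz": -0.1, "spin": 0, "grip": 0},
    {"dx": 0, "dy": 0, "dz": -0.1, "spin": 0, "grip": 0},
    {"dx": 0, "dy": 0, "dz": -0.1, "spin": 0, "grip": 0},
    {"dx": 0, "dy": 0, "dz": -0.1, "spin": 0, "grip": 0},
    {"dx": 0, "dy": 0, "dz": -0.1, "spin": 0, "grip": 0}
  ]
}}

```text
time_s: 71.08
tcp_pos: [0.5158, 0.1904, 0.0472]
eef_rot: [-180.0, 0.0, -85.2]
contact_force: [-6.4, -1.1, 14.9]
gripper_width: 0.0003
```

Contact near the hinge is at 47.2 mm and at the free side it was 46.8–47.2 mm. The top is level, so the lid is fully shut. I'll retract, check and hand in.

Call:
{"api": "servo_tool", "payload": {
  "targets": [
    {"dx": 0, "dy": 0, "dz": 1, "spin": 0, "grip": 0},
    {"dx": 0, "dy": 0, "dz": 4, "spin": 0, "grip": 0},
    {"dx": 0, "dy": 0, "dz": 8, "spin": 0, "grip": 0},
    {"dx": 0, "dy": -2, "dz": 12, "spin": 0, "grip": 0},
    {"dx": 0, "dy": -6, "dz": 16, "spin": 0, "grip": 0},
    {"dx": 0, "dy": -10, "dz": 18, "spin": 0, "grip": 0},
    {"dx": 0, "dy": -14, "dz": 20, "spin": 0, "grip": 0},
    {"dx": 0, "dy": -18, "dz": 20, "spin": 0, "grip": 0},
    {"dx": 0, "dy": -22, "dz": 20, "spin": 0, "grip": 0},
    {"dx": 0, "dy": -26, "dz": 20, "spin": 0, "grip": 0}
  ]
}}

```text
time_s: 71.92
tcp_pos: [0.5157, -0.0551, 0.2472]
eef_rot: [-179.8, 0.0, -85.2]
contact_force: [0.5, 0.0, -0.3]
gripper_width: 0.0006
```

Call:
{"api": "servo_tool", "payload": {
  "targets": [
    {"dx": 0, "dy": -4, "dz": 0, "spin": 0, "grip": 0},
    {"dx": 0, "dy": -8, "dz": 0, "spin": 0, "grip": 0},
    {"dx": 0, "dy": -12, "dz": 0, "spin": 0, "grip": 0},
    {"dx": 0, "dy": -16, "dz": 0, "spin": 0, "grip": 0},
    {"dx": 0, "dy": -20, "dz": 0, "spin": 0, "grip": 0},
    {"dx": 0, "dy": -24, "dz": 0, "spin": 0, "grip": 0},
    {"dx": 0, "dy": -26, "dz": 0, "spin": 0, "grip": 0},
    {"dx": 0, "dy": -26, "dz": 0, "spin": 0, "grip": 0},
    {"dx": 0, "dy": -26, "dz": 0, "spin": 0, "grip": 0},
    {"dx": 0, "dy": -26, "dz": 0, "spin": 0, "grip": 0}
  ]
}}

```text
time_s: 72.75
tcp_pos: [0.5154, -0.3134, 0.2454]
eef_rot: [180.0, 0.0, -85.3]
contact_force: [-0.2, -0.1, -0.3]
gripper_width: 0.0003
```

```bash
python3 - <<'E'
from fit import *
sc=cap('scene','ad_sc.png');t=cap('top','ad_top.png');s=r.get_state();print(s['time_s'],s['tcp_pos'],s['contact_force'])
print('scene',fit('scene',sc,(-.001,-.0045))[:3])
for o in('foot','tape','carton','mount1'): print(o,[(round(d['p'],2),[int(q) for q in d['extent']]) for d in r.cut_out(o,'top')][:3])
print(r.close_job())
E
```

```text
72.85 [ 0.51574557 -0.31262936  0.24576113] [-0.34608264 -0.57360849 -0.5435275 ]
scene [(444.1, np.float64(-0.02)), (443.8, np.float64(-0.01)), (434.9, np.float64(-0.03))]
foot [(0.7, [221, 74, 251, 112])]
tape []
carton [(0.62, [86, 68, 167, 138]), (0.62, [123, 171, 209, 255])]
mount1 [(0.95, [237, 273, 255, 295])]
the job is handed in; nothing more can be done
None
```

The job is handed in at 72.9 s. All six mounts in the tray (yellow and five bare) are in the tin, studs up. Yellow is in the middle with the five others around it, and the free place is by the hinge. I swung the lid down by its tab and pressed it shut gently.

- **Spacing:** The last top view before closing put four ring mounts 46–47 mm from yellow and ring neighbours about 46–48 mm apart. One mount was knocked to the wall during the run and I drew it back in. The cameras put it 47.8 mm (wrist) or 49.6 mm (top) from yellow, so it may sit a little loose. I left it there.
- **Lid shut:** The lid top touched at the same height near the hinge and at the free edge, within 0.5 mm. The scene fit gave an angle of about -0.01 to -0.02 rad. Pressing it shut peaked at about 37 N, through the fingertips.
- **Fingertip offset:** The real fingertips sit about 3 cm behind the stated TCP. My first closings on yellow caught nothing, and I corrected for it from then on.
- **Bystanders:** The foot, carton and blue look-alike were seen unmoved at the end. The tape and pink look-alike were not detected in that last picture; the arm may have been hiding them. Pink was last seen unmoved just before I closed the lid, and the arm never worked near the tape.
- **Not done:** I had used up the picture views by then, so the shut lid was checked only by touch and by the numeric fit.

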